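# Set a coloured tile and its test tiles out to dry

### The job

Set the freshly coloured pieces out to dry. Draw the drying stand's end stop back to make room, take the green tile from the dowel rack and lean it back on the stand, coloured face out, foot on the ledge behind the lip and back against the two strips; once it stands there by itself, slide the end stop up again until it presses the tile snugly between the stop and the stand's fixed end. Also hang every test tile that stands in the slotted block by its hole on the peg of its own colour on the peg rail (at any point of the work), and do not disturb the pots and bottles at the back.

Things in the scene. Friction and masses are not known exactly. Their poses are not given: they have to be found in the camera images.
- tile: Green plaster tile, 202 tall x 200 wide x 10 mm, 0.5 kg, upright in the middle 13 mm slot of a fixed dowel rack (95 x 140 mm; base top z 0.020, dowels end at z 0.099; lift straight up). Origin: centre of its back face; x up the tile, y to the left along its width, z out of the coloured face, towards the robot. Take it across its thickness at the middle of the top edge, 101 mm up x.
- tile_foot (a point): Middle of the lower edge of the tile's back face (101 mm down the tile from its origin).
- stand: Fixed wooden drying stand, front (-x) to the robot; origin on its underside. Base board y -0.260 to +0.135, 20 mm thick, front edge x -0.045. Lip 10 mm thick, 16 mm high, inner face at x -0.030. Two back strips 24 mm wide at y -0.06 and +0.06: front faces rise from x -0.005 on the board, leaning back 15 degrees, to z 0.141. Fixed end at the left: inner face y +0.115, 64 mm high.
- ledge (a point): Point on top of the stand's base board at the foot of the back strips' front faces, midway between them: stand frame (-0.005, 0, 0.020). Axes as the stand's (x away from the robot, y left along the ledge). In this frame the lip's inner face is at x -0.025, the fixed end's face at y +0.115, the pad's face at y = joint value - 0.150.
- end_stop (a joint): Aluminium end stop sliding on the right of the ledge, in m: 0 = fully back, growing as it slides left (+y of the stand) to the fixed end; opening = 0.265 - value, so 0.065 when shut on the tile; travel 0.075. Friction 1.2 N, stays where left (it starts nearly shut). Once it meets the tile, a few newtons more (2 to 6) push the tile along to the fixed end, where it stops hard.
- stop_grip (a point): Point in the end stop's black ribbed handle, moving with it: an upright fin 14 mm thick (stand x), 36 mm long (stand y), top at z 0.074, foot at z 0.031; the point is 8 mm below its top. The pad's face is 85 mm to the left of it. The pad is 38 mm wide (x), from z 0.033 to 0.067. Pinch the fin across its 14 mm, or push its right end.
- peg_rail: Fixed wooden peg rail, front (-x) to the robot; origin on the table below the middle of its front face. Rail board z 0.106 to 0.146, 290 mm long; only pegs stand higher. Five 9 mm pegs at y 0.124, 0.062, 0, -0.062, -0.124: terracotta, ochre, teal, plum, cobalt (root disc and 14 mm end ball so coloured). Peg axis from (0, y, 0.138) up 12 degrees to the ball's centre at (-0.045, y, 0.148).
- carrier: Loose wooden slotted block, 74 x 320 x 36 mm, 1.2 kg, on the table. Origin at the centre of its underside. Five slots in a row along its y axis, 62 mm apart, 11 mm wide, 26 mm deep (floors at z 0.010) hold the test tiles upright, at most one to a slot.
- test_terracotta: Test tile, lower part terracotta red, the rest pale bisque: 9 mm thick (its x), 50 wide (its y), 120 tall (its z), 0.09 kg; a 23 mm hole through its thickness, centred 35 mm below the top edge. Origin at the centre of its lower edge. Upright in a slot of the carrier, leaning up to 5 degrees, or absent. Take it across its thickness in the top 20 mm, above the hole.
- test_terracotta_hole (a point): Centre of the hole of the terracotta test tile, 85 mm above its lower edge.
- test_ochre: Test tile, lower part ochre yellow, the rest pale bisque: 9 mm thick (its x), 50 wide (its y), 120 tall (its z), 0.09 kg; a 23 mm hole through its thickness, centred 35 mm below the top edge. Origin at the centre of its lower edge. Upright in a slot of the carrier, leaning up to 5 degrees, or absent. Take it across its thickness in the top 20 mm, above the hole.
- test_ochre_hole (a point): Centre of the hole of the ochre test tile, 85 mm above its lower edge.
- test_teal: Test tile, lower part dark teal, the rest pale bisque: 9 mm thick (its x), 50 wide (its y), 120 tall (its z), 0.09 kg; a 23 mm hole through its thickness, centred 35 mm below the top edge. Origin at the centre of its lower edge. Upright in a slot of the carrier, leaning up to 5 degrees, or absent. Take it across its thickness in the top 20 mm, above the hole.
- test_teal_hole (a point): Centre of the hole of the teal test tile, 85 mm above its lower edge.
- test_plum: Test tile, lower part plum purple, the rest pale bisque: 9 mm thick (its x), 50 wide (its y), 120 tall (its z), 0.09 kg; a 23 mm hole through its thickness, centred 35 mm below the top edge. Origin at the centre of its lower edge. Upright in a slot of the carrier, leaning up to 5 degrees, or absent. Take it across its thickness in the top 20 mm, above the hole.
- test_plum_hole (a point): Centre of the hole of the plum test tile, 85 mm above its lower edge.
- test_cobalt: Test tile, lower part cobalt blue, the rest pale bisque: 9 mm thick (its x), 50 wide (its y), 120 tall (its z), 0.09 kg; a 23 mm hole through its thickness, centred 35 mm below the top edge. Origin at the centre of its lower edge. Upright in a slot of the carrier, leaning up to 5 degrees, or absent. Take it across its thickness in the top 20 mm, above the hole.
- test_cobalt_hole (a point): Centre of the hole of the cobalt test tile, 85 mm above its lower edge.
- mist_teal: Mist bottle with teal wash, 37 mm across, 139 mm tall, standing loose at the back left of the table. Origin at the centre of its underside. Not part of the work.
- mist_amber: Mist bottle with amber wash, 37 mm across, 139 mm tall, standing loose at the back left of the table. Origin at the centre of its underside. Not part of the work.
- pot_terracotta: Paint pot, terracotta with a white lid, 56 mm across, 55 mm tall, standing loose at the back left of the table. Origin at the centre of its underside. Not part of the work.

How it is judged (in metres and radians):
On the way, in this order (a step that is already met when the one before it is completed fails the run):
1. the tile leans by itself on the stand: foot on the ledge behind the lip, top back against the strips, released (x of tile_foot in the frame of ledge between -0.026 and 0.005 m and y of tile_foot in the frame of ledge between -0.03 and 0.03 m and z of tile_foot in the frame of ledge below 0.006 m and angle between tile's own z axis and vertical between 1.1 and 1.4 rad and linear speed of tile below 0.03 m/s and contact force between the fingers and tile below 0.1 N), for 0.3 s.
2. the end stop is slid up to the leaning tile and its pad presses on it (at least 1 N) (contact force between end_stop and tile above 1 N and value of joint end_stop above 0.045 m), for 0.1 s.
At the end, for the whole second after the job is handed in: The tile leans at rest on the stand 10 to 27 degrees back, foot behind the lip within 30 mm of the place's middle; the end stop is shut on it (opening at most 204 mm); every test tile present hangs at rest within 14 degrees of plumb, the peg of its own colour through its hole (all of step 1 and value of joint end_stop above 0.061 m and x of test_terracotta_hole in the frame of peg_rail between -0.046 and -0.003 m and y of test_terracotta_hole in the frame of peg_rail between 0.115 and 0.133 m and z of test_terracotta_hole in the frame of peg_rail between 0.12 and 0.152 m and angle between each of test_terracotta, test_ochre, test_teal, test_plum, test_cobalt's own z axis and vertical below 0.25 rad and linear speed of each of test_terracotta, test_ochre, test_teal, test_plum, test_cobalt below 0.03 m/s and x of test_ochre_hole in the frame of peg_rail between -0.046 and -0.003 m and y of test_ochre_hole in the frame of peg_rail between 0.053 and 0.071 m and z of test_ochre_hole in the frame of peg_rail between 0.12 and 0.152 m and x of test_teal_hole in the frame of peg_rail between -0.046 and -0.003 m and y of test_teal_hole in the frame of peg_rail between -0.009 and 0.009 m and z of test_teal_hole in the frame of peg_rail between 0.12 and 0.152 m and x of test_plum_hole in the frame of peg_rail between -0.046 and -0.003 m and y of test_plum_hole in the frame of peg_rail between -0.071 and -0.053 m and z of test_plum_hole in the frame of peg_rail between 0.12 and 0.152 m and x of test_cobalt_hole in the frame of peg_rail between -0.046 and -0.003 m and y of test_cobalt_hole in the frame of peg_rail between -0.133 and -0.115 m and z of test_cobalt_hole in the frame of peg_rail between 0.12 and 0.152 m); the robot touches nothing.
It fails at once if the tile is dropped or knocked flat (angle between tile's own z axis and vertical below 0.7 rad or angle between tile's own z axis and vertical above 2.4 rad).
It fails at once if a pot or mist bottle is knocked over or pushed more than 50 mm (angle between any of mist_teal, mist_amber, pot_terracotta's own z axis and vertical above 0.6 rad or distance of any of mist_teal, mist_amber, pot_terracotta from where it was at the start of the episode above 0.05 m).
Of test_terracotta, test_ochre, test_teal, test_plum, test_cobalt only 3 to 5 are there at a start; the rules pass over those that are not, and their reading is None.
At some moment in a run one of carrier may be knocked a few centimetres aside while the robot is not near it.
It also fails if it takes over 210 s, if anything falls off the work surface, if the arm or the gripper's body presses on something with over 40 N, if the wrist force passes 120 N, or if a joint passes its speed limit or range.

### The arm

A 6-joint arm with a two-finger parallel gripper is mounted at the origin on the work surface; the furniture and walls round the work are solid. World frame = base frame: x ahead of the robot, y to its left, z up, the work surface at z = 0. Lengths are in mm, angles in rad, forces in N, time in s.
With the tool pointing down it reaches from about 250 to 775 mm from the base axis. Payload 8.9 kg.
Tool frame: the origin (TCP) lies at the very end of the fingers, on their centre line; the grasp point (between the pads) lies 19 mm behind it (manip.hold_point_z is the distance from the TCP to the grasp point, in mm); z points along the fingers, y is the line along which they close (so a half turn about z gives the same grasp; the last joint's range is limited). The gripper opens to 85 mm and grips with 20 to 120 N. Pads are 22 mm wide; open, the fingers measure 114 mm over their backs; the gripper's body (76 mm by 85 mm) begins 54 mm behind the grasp point. The pads swing forward as they close: fully open they stand 13 mm farther back than shut.
Start: joints at [-1.291, 0.291, -0.153, 1.127, 0, 1.431], TCP at [213.5, -479.626, 231.305] pointing down, gripper open.
Joint ranges: [-2.52, 2.52], [-0.91, 1.74], [-1.3, 1.37], [-1.96, 2.02], [-1.52, 1.47], [-3.14, 3.14]. Speed limits (rad/s): [2.22, 2.22, 2.79, 3.14, 3.14, 3.14].

### API

Orientations are given as a 3x3 rotation matrix whose columns are the frame's x, y, z axes.
In Python, from station import manip, vision, workorder gives the robot as it stands.
- The arm moves only by the tool play_rows, never from a script. Its argument "rows" is a list of rows, each a list of 6 numbers: the shift along the tool's x, y, z in cm, then the turn, a rotation vector about the tool's x, y, z in rad. A call has 1 to 20 rows; each row shifts and turns the commanded pose from where the row before left it, along the tool's axes as they then stand; what a row does not reach is not made up. A row lasts 1/12 s, in which the tool goes at most 41.7 mm and 7.16 degrees, less where a joint would pass 70% of its speed; a pose out of reach is approached as far as the arm can. A call with a gripper value outside its range is refused whole. "hand" is the closure, from -1 (fully open) to 1 (shut), so that 0 is half open, set as the call begins (left out, the last holds). The fingers move at their own pace and stop on an object; the grip force is fixed at half the most. Time passes only in rows, so rows that do not move let the fingers close. It gives the time, the measured TCP pose, the force, the opening and the grip force at its end, in the units of the state.
- manip.get_obs(): the state, without advancing time (a new reading comes with each control period).
- vision.get_image(name): name is "side" or "top"; returns (picture, depth): 400x640x3 uint8, red, green, blue; 400x640 float32, mm along the optical axis (not along the pixel's ray), 0 where there is no reading.
- vision.get_calibration(name): a dict with "vertical_fov" (degrees; the focal length in pixels is half the picture's height over the tangent of half this angle, whatever the lens; pixels are square), "cx", "cy" (the principal point, pixels), "camera_from_world" (4x4, takes a point from world to camera coordinates). Camera axes: x right, y down, z forward; pixel columns grow to the right and rows downward; lengths in mm; the calibration is good to about 2 mm. A picture is of the moment at which its call begins. get_calibration takes no time and is no camera call.
- workorder.sign_off(): hands the job in; it is judged then, once.
Trained networks look in the newest picture that a camera, given by its name, has taken for a name from the list of things; names that differ only in an ending like _2 or _b are one class to them, and where a whole thing is asked for, a point or a joint stands for the part that bears it (a point fixed in the world has none). Each returns a list of dicts, best first, with "score" (0 to 1); they miss things now and then, are a little off and sometimes report something else, mostly with a low value. They report only what shows in the picture. A call takes as long as a camera call.
- vision.find_in(camera, name): "bbox" ([centre column, centre row, width, height] in pixels, round what is visible of it).
- vision.cut_out(camera, name): "region" (400x640 bool, what is visible of it) and "bbox" ([centre column, centre row, width, height] in pixels, round what is visible of it).
The state is a dict: "t": time; "joints": joint angles; "joint_velocities": joint speeds; "joint_efforts": joint torques, N m; "eef_pos": TCP position; "eef_rot": TCP orientation; "force": force on the tool from outside, world axes, zero at the start; "torque": the same for the moment, N m; "width": finger opening in mm; "finger_force": force on a finger pad.
Only numpy, scipy, OpenCV 4.12 (cv2) and the standard library are available. Lean on these libraries where they do the work, as an engineer would, in place of code of your own. Each camera call takes 0.05 s, during which the arm holds its last target. There are 200 camera calls.

## Working session

There is one attempt and no reset: what is moved stays moved. The work goes in short steps, Python scripts to look and compute and a tool call to move; the robot and the scene stay as the last step left them, time stands still between calls to the robot, and variables do not carry over. Pictures are saved under pics/ and viewed, at most 14 in all, crops included, and the job is handed in when it is done.

Besides the shell and the picture viewer there is one more tool, called after "Request:" as name(argument=value, ...), one argument or row to a line, values as JSON. play_rows: Moves the arm, as the interface text tells. Its arguments: {"type":"object","properties":{"rows":{"type":"array"},"hand":{"type":"number"}},"required":["rows"]}

```bash
ls; mkdir -p pics; cat > h.py <<'E'
import numpy as np, cv2
from station import manip, vision, workorder
def cal(n):
    c=vision.get_calibration(n); f=200/np.tan(np.radians(c["vertical_fov"])/2)
    return f,c["cx"],c["cy"],np.array(c["camera_from_world"])
def cloud(n,d):
    f,cx,cy,T=cal(n); v,u=np.mgrid[0:400,0:640]
    P=np.stack([(u-cx)/f*d,(v-cy)/f*d,d],-1)
    W=(P-T[:3,3])@T[:3,:3]; W[d<=0]=np.nan
    return W
def px(n,p):
    f,cx,cy,T=cal(n); q=T[:3,:3]@np.array(p,float)+T[:3,3]; return f*q[0]/q[2]+cx,f*q[1]/q[2]+cy
E
python3 - <<'E'
from h import *
print(manip.get_obs(), manip.hold_point_z)
for n in("side","top"):
    im,d=vision.get_image(n); print(n,cal(n))
    cv2.imwrite(f"pics/{n}0.png",im[...,::-1]); np.save(f"{n}d.npy",d)
    W=cloud(n,d)
    for k in "tile stand end_stop stop_grip peg_rail carrier test_terracotta test_ochre test_teal test_plum test_cobalt mist_teal mist_amber pot_terracotta".split():
        for r in vision.cut_out(n,k)[:2]:
            w=W[r["region"]]; w=w[~np.isnan(w[:,0])]
            print(k,round(r["score"],2),np.round(r["bbox"]),len(w),np.round(np.percentile(w,[2,50,98],axis=0)).tolist() if len(w) else None)
E
```

```text
pics
{'t': 0.0, 'joints': array([-1.29130816e+00,  2.91271844e-01, -1.54116321e-01,  1.12669911e+00,
       -8.57878782e-06,  1.43146652e+00]), 'joint_velocities': array([-4.59653661e-05, -2.47067633e-03, -3.99694472e-04,  7.11014979e-04,
        3.39077739e-04,  1.45206954e-03]), 'joint_efforts': array([ 8.76110298e-04, -5.37143219e+01,  3.31368220e+01,  1.59956748e-02,
       -1.27027292e-04, -4.96922814e-05]), 'eef_pos': array([ 213.37348079, -479.21009839,  230.74042139]), 'eef_rot': array([[ 9.13570315e-01,  4.06680644e-01, -3.64371497e-04],
       [ 4.06680771e-01, -9.13569492e-01,  1.23848805e-03],
       [ 1.70790435e-04, -1.27962880e-03, -9.99999167e-01]]), 'force': array([-0.11309455, -0.43011916, -0.48725123]), 'torque': array([-0.07415225, -0.03325214,  0.0539295 ]), 'finger_force': 0.0, 'width': 85.15031308115994} 18.700000000000003
side (np.float64(362.7312865762006), 326.76763389597266, 204.7087838809376, array([[ 5.37231351e-01,  8.43163803e-01, -2.13840484e-02,
        -3.17297835e+02],
       [ 5.12426950e-01, -3.46426630e-01, -7.85752639e-01,
        -2.03832675e+0
[... 3494 characters left out ...]
 -206.0, 36.0], [494.0, -61.0, 42.0]]
carrier 0.6 [195. 158.  25.  18.] 405 [[636.0, 358.0, 2.0], [658.0, 378.0, 53.0], [686.0, 406.0, 58.0]]
test_plum 0.46 [414. 240.  27.   6.] 123 [[446.0, -253.0, 30.0], [451.0, -213.0, 128.0], [457.0, -193.0, 132.0]]
test_cobalt 0.56 [428. 180. 118.  59.] 2223 [[545.0, -385.0, 4.0], [606.0, -254.0, 143.0], [662.0, -112.0, 153.0]]
mist_teal 0.53 [239. 152.  17.  20.] 196 [[657.0, 235.0, 29.0], [668.0, 246.0, 91.0], [683.0, 260.0, 140.0]]
mist_amber 0.61 [223. 155.  19.  19.] 249 [[646.0, 289.0, 22.0], [658.0, 299.0, 88.0], [678.0, 315.0, 140.0]]
pot_terracotta 0.58 [278. 232.  43.  14.] 605 [[442.0, 93.0, 25.0], [463.0, 147.0, 32.0], [486.0, 195.0, 74.0]]
```

```bash
python3 - <<'E'
from h import *
a=cv2.imread("pics/top0.png")[120:290,160:520]; b=cv2.imread("pics/side0.png")[130:340,130:490]
cv2.imwrite("pics/c0.png",cv2.resize(a,None,fx=2.2,fy=2.2,interpolation=cv2.INTER_CUBIC))
cv2.imwrite("pics/c1.png",cv2.resize(b,None,fx=2.2,fy=2.2,interpolation=cv2.INTER_CUBIC))
E
```

```text
(no output)
```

View pics/c0.png

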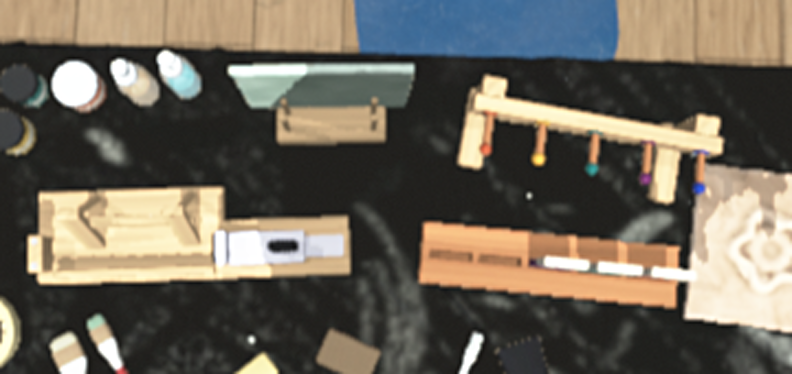

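View pics/c1.png

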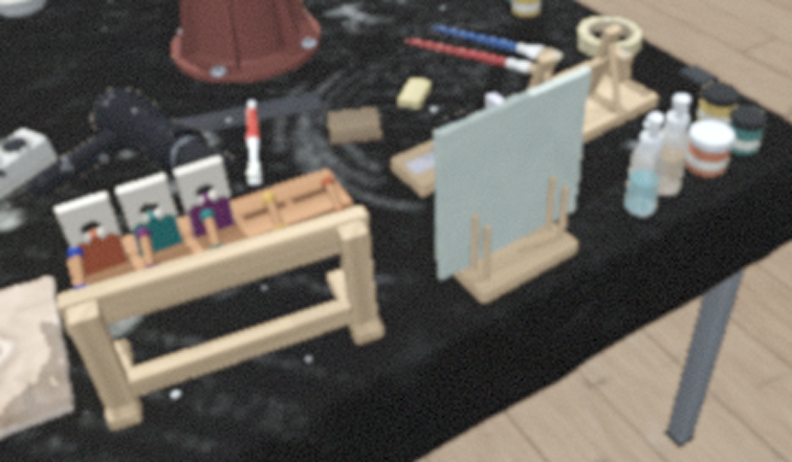

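```bash
cat > m.py <<'E'
from h import *
def pca(p):
    c=p.mean(0); u,s,v=np.linalg.svd(p-c,full_matrices=False); return c,v
def rect(p,tag):
    (cx,cy),(w,h),a=cv2.minAreaRect(p[:,:2].astype(np.float32)); 
    if w<h: w,h,a=h,w,a-90
    print(tag,np.round([cx,cy,w,h],1),"long axis deg from +y",round(((a-90)+90)%180-90,2),len(p))
E
python3 - <<'E'
from m import *
C={n:cloud(n,np.load(f"{n}d.npy")).reshape(-1,3) for n in("top","side")}
for n,w in C.items():
    w=w[~np.isnan(w[:,0])]; x,y,z=w.T
    print(n,"table z",np.median(z[(x>300)&(x<400)&(abs(y)<100)]), "cam", )
    t=w[(z>110)&(z<215)&(x>635)&(x<670)&(y>-60)&(y<180)]; c,v=pca(t); nn=v[2]*np.sign(-v[2][0]);print("tile n",nn.round(4),"c",c.round(1),"y",np.percentile(t[:,1],[.5,99.5]).round(1),len(t)," zmax",np.percentile(z[(x>635)&(x<670)&(y>-60)&(y<180)],99.5))
    b=w[(z>14)&(z<26)&(x>405)&(x<560)&(y>20)&(y<450)]; rect(b,"board")
    for q in range(40,430,30):
        s=b[abs(b[:,1]-q)<8]
        if len(s): print(q,np.percentile(s[:,0],[2,98]).round(1),end=" ")
    print()
    r=w[(z>141)&(z<150)&(x>560)&(x<680)&(y>-420)&(y<-90)]; rect(r,"rail");c,v=pca(r);print(c.round(1),v[0].round(4),np.degrees(np.arctan2(v[0][0],v[0][1])).round(2))
    k=w[(z>30)&(z<42)&(x>400)&(x<520)&(y>-400)&(y<-40)]; rect(k,"carrier")
    f=w[(z>64)&(z<80)&(x>440)&(x<490)&(y>80)&(y<200)]; rect(f,"fin"); print(f.mean(0).round(1))
    for yy in(-215,-278,-341):
        p=w[(z>60)&(z<128)&(x>425)&(x<475)&(abs(y-yy)<30)]; 
        if len(p)<10: continue
        c,v=pca(p); e=np.percentile(p[:,1],[2,98]); print("test",yy,"c",c.round(1),"n",v[2].round(3),"ymid",e.round(1),len(p))
        tt=w[(z>122)&(z<136)&(x>425)&(x<475)&(abs(y-yy)<32)];c,v=pca(tt);print("  top c",c.round(1),np.degrees(np.arctan2(v[0][0],v[0][1])).round(1),np.percentile(tt[:,1],[2,98]).round(1),np.percentile(tt[:,2],[2,98]).round(1))
# peg balls
import colorsys
im=cv2.imread("pics/top0.png"); hsv=cv2.cvtColor(im,cv2.COLOR_BGR2HSV); W=C["top"].reshape(400,640,3)
m=(hsv[...,1]>150)&(W[...,2]>140)&(W[...,2]<162)&(W[...,0]>540)&(W[...,0]<650)&(W[...,1]<-90)
n,l,s,c=cv2.connectedComponentsWithStats(m.astype(np.uint8))
for i in range(1,n):
    if s[i,4]>4: 
        q=W[l==i]; print("blob",s[i,4],np.median(im[l==i],0),np.median(q,0).round(1),q[:,0].min().round(1),q[:,0].max().round(1))
E
```

```text
top table z 2.3635358491491796 cam
tile n [-0.9992 -0.0405 -0.    ] c [645.9  65.1 165.2] y [-32.1 162.3] 697  zmax 223.33718028094248
board [479.6 231.4 393.6 115.2] long axis deg from +y 3.3 3241
40 [435.1 504.9] 70 [434.3 501.5] 100 [430.6 500.4] 130 [429.7 499.7] 160 [428.8 499. ] 190 [425.2 500.6] 220 [424.6 536.3] 250 [423.5 535.6] 280 [420.  531.7] 310 [419.2 531. ] 340 [418.3 530. ] 370 [414.5 526.6] 400 [413.8 525.4] 
rail [ 599.7 -247.9  288.8   91.6] long axis deg from +y -8.93 1179
[ 611.6 -247.4  145.3] [-1.41e-01 -9.90e-01  6.00e-04] -171.9
carrier [ 452.6 -218.3  320.5   74.1] long axis deg from +y -3.93 2629
fin [461.3 147.5  99.8  37.5] long axis deg from +y 1.95 153
[462.6 153.5  69.2]
test -215 c [ 451.7 -206.6  100. ] n [-0.986  0.156  0.053] ymid [-231.7 -192.9] 48
  top c [ 452.5 -217.5  129.6] -175.7 [-240.9 -193.2] [124.8 132.9]
test -278 c [ 447.1 -268.9  100. ] n [-0.993  0.109  0.055] ymid [-302.5 -254.5] 42
  top c [ 448.1 -279.1  129.6] -176.5 [-303.7 -256.2] [125.2 133.2]
test -341 c [ 442.9 -334.8  104.8] n [-0.988  0.125  0.086] ymid [-365.3 -316. ] 56
[... 686 characters left out ...]
71.3]
test -215 c [ 455.3 -218.7   95.7] n [-0.997  0.084 -0.002] ymid [-242.6 -194.1] 403
  top c [ 453.6 -218.2  128.4] 4.4 [-242.3 -194. ] [122.2 132.2]
test -278 c [ 451.1 -279.1   96. ] n [-0.997  0.072 -0.001] ymid [-304.1 -256. ] 415
  top c [ 449.2 -280.1  128.3] 4.4 [-304.1 -256.2] [122.2 132.3]
test -341 c [ 446.9 -340.8   95.2] n [-0.997  0.073 -0.   ] ymid [-365.5 -317.6] 464
  top c [ 445.1 -342.6  128.3] 3.3 [-365.7 -317.8] [122.2 132. ]
blob 14 [ 77.  110.5 222. ] [ 578.1 -119.7  153.2] 573.8 583.2
blob 13 [ 87. 183. 233.] [ 570.3 -177.6  152. ] 565.1 573.1
blob 10 [144.5 148.   52.5] [ 558.6 -239.3  154.4] 556.4 561.7
blob 7 [172.  68.  40.] [ 542.5 -360.8  151.8] 540.2 542.8
```

Request:
play_rows(
  rows=[
    [0,0,0,0,0,-0.11],
    [0,0,0,0,0,-0.11],
    [0,0,0,0,0,-0.11],
    [0,0,0,0,0,-0.11],
    [0,0,0,0,0,-0.11],
    [0,0,0,0,0,-0.11],
    [0,0,0,0,0,-0.11],
    [0,0,0,0,0,-0.11],
    [0,0,0,0,0,-0.11],
    [0,0,0,0,0,-0.11],
    [0,0,0,0,0,-0.11],
  ],
  hand=-1,
)

```text
t: 2.42
eef_pos: [213.5, -479.6, 231.3]
eef_rot: [[-0.063, 0.998, 0.0], [0.998, 0.063, 0.0], [0.0, 0.0, -1.0]]
force: [0.5, -0.3, -0.2]
width: 85.6
finger_force: 0.0
```

```bash
cat > poses.py <<'E'
import numpy as np
def fr(o,th):
    return np.array(o,float),np.array([np.cos(th),np.sin(th),0]),np.array([-np.sin(th),np.cos(th),0])
S=fr([464.5,293.0,0],0.0592)
R=fr([604.6,-246.8,0],-0.1430)
def P(f,x,y,z): return f[0]+f[1]*x+f[2]*y+np.array([0,0,z])
E
python3 - <<'E'
from m import *
from poses import *
w=cloud("top",np.load("topd.npy")).reshape(-1,3); w=w[~np.isnan(w[:,0])]
o,ex,ey=S; q=w-o; a=q@ex; b=q@ey; z=w[:,2]
k=(z>70)&(z<80)&(abs(a)<40)&(b<-100)&(b>-260)
print("fin",np.percentile(a[k],[3,50,97]).round(1),np.percentile(b[k],[3,50,97]).round(1),k.sum())
k=(z>50)&(z<72)&(abs(a)<40)&(b<-60)&(b>-130); print("pad",np.percentile(a[k],[3,50,97]).round(1),np.percentile(b[k],[3,50,97]).round(1),k.sum())
k=(z>58)&(z<70)&(abs(a)<60)&(b>100)&(b<150); print("end",np.percentile(b[k],[3,50,97]).round(1),np.percentile(a[k],[3,97]).round(1),k.sum())
for yy in(-60,60):
    k=(z>40)&(z<148)&(abs(b-yy)<20)&(a>0)&(a<70);A=np.polyfit(z[k]-2,a[k],1);print("strip",A, np.percentile(b[k],[3,97]).round(1))
im=cv2.imread("pics/top0.png"); im=cv2.resize(im,None,fx=4,fy=4,interpolation=cv2.INTER_CUBIC)
def poly(f,pts,c,cl=True):
    p=np.array([px("top",P(f,*t)) for t in pts])*4+1.5
    cv2.polylines(im,[p.round().astype(np.int32)],cl,c,1)
poly(S,[(-45,-260,20),(-45,135,20),(67,135,20)],(0,0,255),False)
poly(S,[(-30,-65,36),(-30,115,36)],(255,0,0),False)
poly(S,[(-20,115,64),(20,115,64)],(255,0,0),False)
for s in(-60,60): poly(S,[(-5,s-12,20),(27.4,s-12,141),(27.4,s+12,141),(-5,s+12,20)],(255,0,255))
poly(R,[(0,-145,146),(0,145,146)],(0,0,255),False)
for y in(124,62,0,-62,-124): poly(R,[(0,y,138),(-45,y,148)],(255,0,255),False)
cv2.imwrite("pics/o1.png",im[840:1060,680:1320]); cv2.imwrite("pics/o2.png",im[600:860,1440:2010])
cv2.imwrite("pics/o.png",np.vstack([im[840:1060,680:1320],im[600:860,1400:2040]]))
E
```

```text
fin [-16.2 -10.7  -3. ] [-193.3 -176.8 -107.1] 58
pad [-29.3  -5.6   9. ] [-108.8 -100.8  -63.1] 103
end [115.3 122.  131.1] [-30.5   9.8] 105
strip [0.14187504 8.6325017 ] [-72.6 -48.6]
strip [ 0.12415641 11.26435865] [43.9 69.9]
```

View pics/o.png

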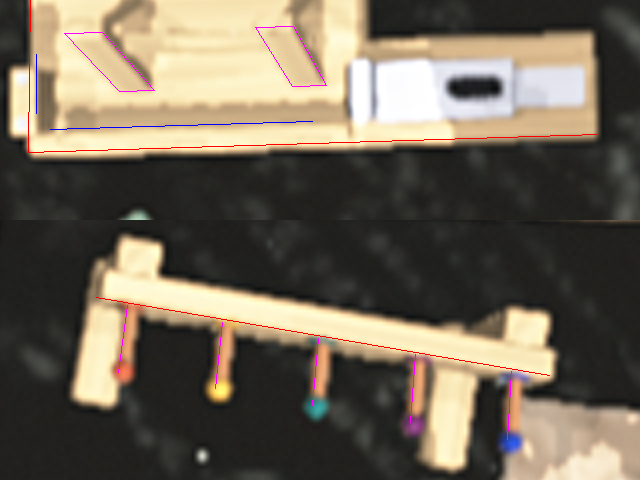

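```bash
sed -i 's/604.6,-246.8/604.2,-248.3/' poses.py; python3 - <<'E'
from m import *
from poses import *
from scipy.optimize import least_squares
print(px("top",P(S,-10,-176,74)))
s=least_squares(lambda v:np.array(px("top",P(S,v[0],v[1],74)))-[288.3,231.5],[-10,-176]).x; print(s,P(S,*s,66))
w=cloud("side",np.load("sided.npy")).reshape(-1,3); w=w[~np.isnan(w[:,0])]
o,ex,ey=S; q=w-o; a=q@ex; b=q@ey; z=w[:,2]
k=(z>68)&(z<80)&(abs(a)<40)&(b<-140)&(b>-220);print(np.percentile(a[k],[3,50,97]).round(1),np.percentile(b[k],[3,50,97]).round(1),k.sum())
E
```

```text
(np.float64(286.79878855053795), np.float64(230.76964822821364))
[ -12.06469612 -179.95728018] [463.10368823 112.64415757  66.        ]
[-16.2  -7.9  -3.7] [-194.5 -178.1 -161.9] 43
```

Request:
play_rows(
  rows=[
    [2.885,1.442,0,0,0,0],
    [2.885,1.442,0,0,0,0],
    [2.885,1.442,0,0,0,0],
    [2.885,1.442,0,0,0,0],
    [2.885,1.442,0,0,0,0],
    [2.885,1.442,0,0,0,0],
    [2.885,1.442,0,0,0,0],
    [2.885,1.442,0,0,0,0],
    [2.885,1.442,0,0,0,0],
    [2.885,1.442,0,0,0,0],
    [2.885,1.442,0,0,0,0],
    [2.885,1.442,0,0,0,0],
    [2.885,1.442,0,0,0,0],
    [2.885,1.442,0,0,0,0],
    [2.885,1.442,0,0,0,0],
    [2.885,1.442,0,0,0,0],
    [2.885,1.442,0,0,0,0],
    [2.885,1.442,0,0,0,0],
    [2.885,1.442,0,0,0,0],
    [2.885,1.442,0,0,0,0],
  ],
  hand=-1,
)

```text
t: 4.08
eef_pos: [468.4, 114.9, 231.4]
eef_rot: [[-0.058, 0.998, 0.0], [0.998, 0.058, 0.0], [-0.0, 0.0, -1.0]]
force: [0.5, -0.6, -0.0]
width: 85.4
finger_force: 0.0
```

Request:
play_rows(
  rows=[
    [0,-0.33,2.3,0,0,0],
    [0,0,2.3,0,0,0],
    [0,0,2.3,0,0,0],
    [0,0,2.3,0,0,0],
    [0,0,2.3,0,0,0],
    [0,0,2.3,0,0,0],
    [0,0,2.3,0,0,0],
    [0,0,2.2,0,0,0],
  ],
)

```text
t: 4.75
eef_pos: [464.6, 113.0, 47.3]
eef_rot: [[-0.058, 0.998, 0.0], [0.998, 0.058, 0.0], [0.0, 0.0, -1.0]]
force: [1.1, -0.3, -0.2]
width: 85.4
finger_force: 0.0
```

Request:
play_rows(
  rows=[
    [0,0,0,0,0,0],
    [0,0,0,0,0,0],
    [0,0,0,0,0,0],
    [0,0,0,0,0,0],
    [0,0,0,0,0,0],
    [0,0,0,0,0,0],
    [0,0,0,0,0,0],
    [0,0,0,0,0,0],
    [0,0,0,0,0,0],
    [0,0,0,0,0,0],
  ],
  hand=1,
)

```text
t: 5.58
eef_pos: [465.0, 113.0, 49.4]
eef_rot: [[-0.058, 0.998, 0.001], [0.998, 0.058, 0.0], [0.0, 0.001, -1.0]]
force: [-2.9, 0.0, 10.2]
width: 13.1
finger_force: 59.1
```

Request:
play_rows(
  rows=[
    [0,0,-0.2,0,0,0],
    [-0.6,0,0,0,0,0],
    [-0.6,0,0,0,0,0],
    [-0.6,0,0,0,0,0],
    [-0.6,0,0,0,0,0],
    [-0.6,0,0,0,0,0],
    [-0.6,0,0,0,0,0],
    [-0.6,0,0,0,0,0],
    [-0.6,0,0,0,0,0],
    [-0.4,0,0,0,0,0],
    [0,0,0,0,0,0],
  ],
)

```text
t: 6.5
eef_pos: [468.1, 60.4, 49.8]
eef_rot: [[-0.057, 0.998, 0.0], [0.998, 0.057, -0.0], [-0.0, 0.0, -1.0]]
force: [4.4, -1.0, -17.6]
width: 12.9
finger_force: 62.5
```

Request:
play_rows(
  rows=[
    [0,0,0,0,0,0],
    [0,0,0,0,0,0],
    [0,0,0,0,0,0],
    [0,0,0,0,0,0],
    [0,0,0,0,0,0],
    [0,0,0,0,0,0],
    [0,0,-2.65,0,0,0],
    [0,0,-2.65,0,0,0],
    [0,0,-2.65,0,0,0],
    [0,0,-2.65,0,0,0],
    [0,0,-2.65,0,0,0],
    [0,0,-2.65,0,0,0],
    [0,0,-2.65,0,0,0],
    [0,0,-2.65,0,0,0],
  ],
  hand=-1,
)

```text
t: 7.67
eef_pos: [467.4, 61.1, 263.8]
eef_rot: [[-0.058, 0.998, 0.0], [0.998, 0.058, 0.0], [-0.0, 0.0, -1.0]]
force: [0.9, -0.1, 0.2]
width: 85.5
finger_force: 0.0
```

Request:
play_rows(
  rows=[
    [-0.06,1.82,0,0,0,0.02],
    [-0.06,1.82,0,0,0,0],
    [-0.06,1.82,0,0,0,0],
    [-0.06,1.82,0,0,0,0],
    [-0.06,1.82,0,0,0,0],
    [-0.06,1.82,0,0,0,0],
    [-0.06,1.82,0,0,0,0],
    [-0.06,1.82,0,0,0,0],
    [-0.06,1.82,0,0,0,0],
    [-0.06,1.82,0,0,0,0],
    [0,0,0,0,0,0],
  ],
)

```text
t: 8.58
eef_pos: [652.0, 62.1, 261.3]
eef_rot: [[-0.038, 0.999, 0.0], [0.999, 0.038, -0.0], [-0.0, 0.0, -1.0]]
force: [-0.1, -0.2, -0.4]
width: 85.3
finger_force: 0.0
```

```bash
python3 - <<'E'
from m import *
from poses import *
im,d=vision.get_image("side"); cv2.imwrite("pics/s2.png",im[...,::-1]); 
r=vision.cut_out("side","stop_grip"); print([(x["score"],x["bbox"]) for x in r[:2]])
w=cloud("side",d).reshape(-1,3); w=w[~np.isnan(w[:,0])]
o,ex,ey=S; q=w-o; a=q@ex; b=q@ey; z=w[:,2]
k=(z>68)&(z<80)&(abs(a)<25)&(b<-140)&(b>-260);print(np.percentile(b[k],[3,50,97]).round(1),k.sum())
x,y=w[:,0],w[:,1]
t=w[(z>110)&(z<200)&(x>635)&(x<670)&(y>-60)&(y<180)]; c,v=pca(t); print(c,v[2]); print(manip.get_obs()["eef_pos"],manip.get_obs()["eef_rot"])
cv2.imwrite("pics/s2c.png",cv2.resize(im[100:300,130:490,::-1],None,fx=2,fy=2))
E
```

```text
[(0.64, [328.2, 194.4, 30.1, 35.6])]
[-247.5 -228.9 -150.5] 60
[653.92985088  58.17403481 156.62486903] [0.99931709 0.03692643 0.00133617]
[649.64793973  62.33652985 261.64352082] [[-3.80214278e-02  9.99276280e-01 -1.13463998e-03]
 [ 9.99276921e-01  3.80214933e-02  3.61628442e-05]
 [ 7.92773788e-05 -1.13244458e-03 -9.99999356e-01]]
```

View pics/s2c.png

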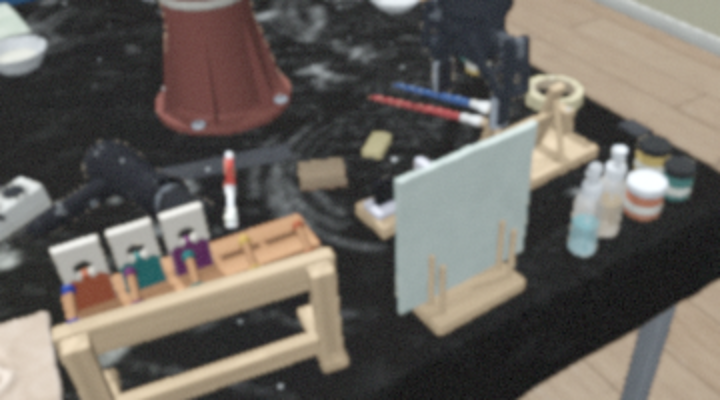

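Request:
play_rows(
  rows=[
    [0.27,0,1.84,0,0,0],
    [0,0,1.84,0,0,0],
    [0,0,1.84,0,0,0],
    [0,0,1.84,0,0,0],
    [0,0,0,0,0,0],
  ],
)

```text
t: 9.1
eef_pos: [646.7, 65.1, 185.4]
eef_rot: [[-0.038, 0.999, -0.006], [0.999, 0.038, 0.0], [0.0, -0.006, -1.0]]
force: [-1.4, 0.1, -0.2]
width: 85.5
finger_force: 0.0
```

Request:
play_rows(
  rows=[
    [0,0,0,0,0,0],
    [0,0,0,0,0,0],
    [0,0,0,0,0,0],
    [0,0,0,0,0,0],
    [0,0,0,0,0,0],
    [0,0,0,0,0,0],
    [0,0,0,0,0,0],
    [0,0,0,0,0,0],
    [0,0,0,0,0,0],
    [0,0,0,0,0,0],
  ],
  hand=1,
)

```text
t: 9.93
eef_pos: [650.1, 65.0, 189.3]
eef_rot: [[-0.038, 0.999, 0.001], [0.999, 0.038, -0.0], [-0.0, 0.001, -1.0]]
force: [0.4, 0.9, 5.7]
width: 9.3
finger_force: 60.0
```

Request:
play_rows(
  rows=[
    [0,0,-0.8,0,0,0],
    [0,0,-1.2,0,0,0],
    [0,0,-1.5,0,0,0],
    [0,0,-1.5,0,0,0],
    [0,0,-1.5,0,0,0],
    [0,0,-1.5,0,0,0],
    [0,0,-1.5,0,0,0],
    [0,0,-1.5,0,0,0],
    [0,0,-1.5,0,0,0],
    [0,0,-1.5,0,0,0],
    [0,0,-1,0,0,0],
    [0,0,0,0,0,0],
    [0,0,0,0,0,0],
  ],
)

```text
t: 11.02
eef_pos: [649.6, 65.0, 338.4]
eef_rot: [[-0.038, 0.999, -0.0], [0.999, 0.038, 0.0], [0.0, -0.0, -1.0]]
force: [-0.1, 0.5, -5.0]
width: 9.2
finger_force: 58.7
```

```bash
python3 - <<'E'
from m import *
from poses import *
im,d=vision.get_image("side"); w=cloud("side",d).reshape(-1,3); w=w[~np.isnan(w[:,0])]; x,y,z=w.T
t=w[(z>190)&(z<330)&(x>635)&(x<670)&(y>-60)&(y<180)]; c,v=pca(t); print("tile side",c,v[2],np.percentile(t[:,1],[1,99]))
t2=w[(z>120)&(z<400)&(x>640)&(x<668)&(y>-30)&(y<150)];print("z",np.percentile(t2[:,2],[1,99]))
o=manip.get_obs();print(o["eef_pos"],o["force"])
E
```

```text
tile side [653.79915147  57.76549494 263.86788079] [ 0.99934724  0.03608277 -0.00176915] [-33.39127864 162.27619351]
z [174.31285546 389.32780606]
[649.36519291  65.00132419 337.68055428] [ 0.85681108  0.48513497 -4.6600264 ]
```

Request:
play_rows(
  rows=[
    [0,-1.0,0,0,0,0],
    [0,-1.8,0,0,0,0],
    [0,-2.0,0,0,0,0],
    [0,-2.0,0,0,0,0],
    [0,-2.0,0,0,0,0],
    [0,-2.0,0,0,0,0],
    [0,-2.0,0,0,0,0],
    [0,-2.0,0,0,0,0],
    [2.0,0,0,0,0,0],
    [2.2,0,0,0,0,0],
    [2.2,0,0,0,0,0],
    [2.2,0,0,0,0,0],
    [2.2,0,0,0,0,0],
    [2.2,0,0,0,0,0],
    [2.2,0,0,0,0,0],
    [2.2,0,0,0,0,0],
    [2.2,0,0,0,0,0],
    [2.2,0,0,0,0,0],
    [1.5,0,0,0,0,0],
    [0.9,0,0,0,0,0],
  ],
)

```text
t: 12.73
eef_pos: [491.9, 302.5, 337.6]
eef_rot: [[-0.039, 0.999, -0.002], [0.999, 0.039, -0.001], [-0.0, -0.002, -1.0]]
force: [-0.3, 0.7, -4.1]
width: 9.1
finger_force: 59.7
```

Request:
play_rows(
  rows=[
    [0,0,0,0.044,0,-0.021],
    [0,0,0,0.044,0,0],
    [0,0,0,0.044,0,0],
    [0,0,0,0.044,0,0],
    [0,0,0,0.044,0,0],
    [0,0,0,0.042,0,0],
    [0,0,0,0,0,0],
    [0,0,0,0,0,0],
    [0,0,0,0,0,0],
  ],
)

```text
t: 13.48
eef_pos: [492.8, 301.0, 338.6]
eef_rot: [[-0.059, 0.965, -0.257], [0.998, 0.057, -0.015], [0.0, -0.258, -0.966]]
force: [0.3, -0.3, -4.7]
width: 9.4
finger_force: 59.8
```

```bash
cat > st.py <<'E'
from m import *
from poses import *
def tilechk(ax=5.):
    o=manip.get_obs(); p=o["eef_pos"]; Rm=o["eef_rot"]
    foot=p+169.3*Rm[:,2]+ax*Rm[:,1]; L=P(S,-5,0,20); d=foot-L
    print("foot in ledge (arm)",np.round([d@S[1],d@S[2],d[2]],1),"tcp",p.round(1),"F",o["force"].round(1),"w",o["width"].round(1))
def tiledep(n):
    im,d=vision.get_image(n); rs=vision.cut_out(n,"tile"); w=cloud(n,d)
    m=cv2.erode(rs[0]["region"].astype(np.uint8),np.ones((3,3)))>0; t=w[m]; t=t[~np.isnan(t[:,0])]
    med=np.median(t,0); t=t[np.linalg.norm(t-med,axis=1)<180]
    c,v=pca(t); nn=v[2]*np.sign(-v[2][0]); L=P(S,-5,0,20); q=t-L
    r=abs((t-c)@v[2])<8; b=(q@S[2])[r]
    print(n,round(rs[0]["score"],2),"n",nn.round(3),"lean",np.degrees(np.arcsin(nn[2])).round(1),"yaw",np.degrees(np.arctan2(-nn[1],-nn[0])).round(1),"y rng",np.percentile(b,[1,99]).round(1),"plane x at z0:",round(((c-L)@nn)/(nn@S[1]),1), "z rng",np.percentile(t[:,2],[1,99]).round(0),len(t))
    return im
E
python3 - <<'E'
from st import *
tilechk(); tiledep("side"); tiledep("top")
E
```

```text
Traceback (most recent call last):
  File "st.py", line 6, in tilechk
    print("foot in ledge (arm)",np.round([d@S[1],d@S[2],d[2]],1),"tcp",p.round(1),"F",o["force"].round(1),"w",o["width"].round(1))
                                                                                                              ^^^^^^^^^^^^^^^^
AttributeError: 'float' object has no attribute 'round'
```

```bash
sed -i 's/o\["width"\].round(1)/round(o["width"],1)/' st.py
python3 - <<'E'
from st import *
tilechk(); tiledep("side"); tiledep("top")
E
```

```text
foot in ledge (arm) [ -5.1   6.4 153.7] tcp [492.8 301.  338.6] F [ 0.3 -0.3 -4.7] w 9.4
side 0.95 n [-0.965 -0.056  0.257] lean 14.9 yaw 3.3 y rng [-92.5 100.2] plane x at z0: -47.6 z rng [183. 369.] 2766
top 0.81 n [-0.962 -0.059  0.266] lean 15.5 yaw 3.5 y rng [-91.9  53.7] plane x at z0: -57.9 z rng [187. 371.] 1728
```

Request:
play_rows(
  rows=[
    [0,0.31,1.16,0,0,0],
    [0,0.31,1.16,0,0,0],
    [0,0.31,1.16,0,0,0],
    [0,0.31,1.16,0,0,0],
    [0,0.31,1.16,0,0,0],
    [0,0.31,1.16,0,0,0],
    [0,0.31,1.16,0,0,0],
    [0,0.31,1.16,0,0,0],
    [0,0.31,1.16,0,0,0],
    [0,0.31,1.16,0,0,0],
    [0,0.155,0.58,0,0,0],
    [0,0.155,0.58,0,0,0],
    [0,0.155,0.58,0,0,0],
    [0,0,0,0,0,0],
    [0,0,0,0,0,0],
  ],
)

```text
t: 14.93
eef_pos: [492.4, 301.3, 200.8]
eef_rot: [[-0.059, 0.964, -0.258], [0.998, 0.057, -0.015], [0.001, -0.259, -0.966]]
force: [-0.1, 0.8, -4.7]
width: 9.3
finger_force: 59.8
```

```bash
python3 - <<'E'
from st import *
tilechk(); tiledep("side"); im=tiledep("top")
cv2.imwrite("pics/t3.png",cv2.resize(im[150:270,150:350,::-1],None,fx=4,fy=4,interpolation=cv2.INTER_CUBIC))
E
```

```text
foot in ledge (arm) [-5.6  6.7 16. ] tcp [492.4 301.3 200.8] F [-0.1  0.8 -4.7] w 9.3
side 0.85 n [-0.964 -0.056  0.26 ] lean 15.0 yaw 3.3 y rng [-92.3  97.2] plane x at z0: -11.7 z rng [ 57. 230.] 1289
top 0.95 n [-0.963 -0.055  0.265] lean 15.4 yaw 3.3 y rng [-91.6  49.4] plane x at z0: -19.1 z rng [ 52. 233.] 1213
```

View pics/t3.png

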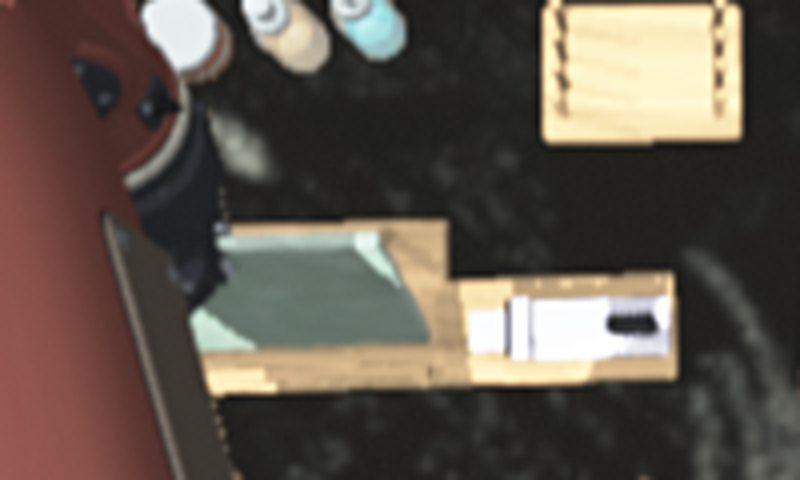

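Request:
play_rows(
  rows=[
    [0,0.12,0.44,0,0,0],
    [0,0.1,0.36,0,0,0],
    [0,0.08,0.3,0,0,0],
    [0,0.05,0.2,0,0,0],
    [0,0,0,0,0,0],
    [0,0,0,0,0,0],
  ],
)

```text
t: 15.63
eef_pos: [492.4, 301.2, 187.0]
eef_rot: [[-0.059, 0.964, -0.259], [0.998, 0.057, -0.015], [0.0, -0.259, -0.966]]
force: [-0.3, -0.5, -4.5]
width: 9.5
finger_force: 59.7
```

```bash
python3 - <<'E'
from st import *
tilechk()
E
```

```text
foot in ledge (arm) [-5.8  6.6  2.2] tcp [492.4 301.2 187. ] F [-0.3 -0.5 -4.5] w 9.5
```

Request:
play_rows(
  rows=[
    [0,0.026,0.1,0,0,0],
    [0,0.026,0.1,0,0,0],
    [0,0,0,0,0,0],
    [0,0,0,0,0,0],
  ],
)

```text
t: 15.97
eef_pos: [492.5, 301.3, 185.1]
eef_rot: [[-0.059, 0.964, -0.259], [0.998, 0.057, -0.015], [0.0, -0.259, -0.966]]
force: [0.5, -1.3, -3.8]
width: 9.1
finger_force: 59.8
```

Request:
play_rows(
  rows=[
    [0,0.15,-0.03,0,0,0],
    [0,0.14,-0.03,0,0,0],
    [0,0,0,0,0,0],
    [0,0,0,0,0,0],
  ],
)

```text
t: 16.3
eef_pos: [495.6, 301.4, 184.9]
eef_rot: [[-0.059, 0.964, -0.258], [0.998, 0.057, -0.015], [0.001, -0.259, -0.966]]
force: [0.6, -1.1, -3.7]
width: 9.0
finger_force: 59.9
```

Request:
play_rows(
  rows=[
    [0,0,0,0,0,0],
    [0,0,0,0,0,0],
    [0,0,0,0,0,0],
    [0,0,0,0,0,0],
    [0,0,0,0,0,0],
    [0,0,0,0,0,0],
    [0,0,0,0,0,0],
    [0,0,-1.0,0,0,0],
    [0,0,-1.5,0,0,0],
    [0,0,-2,0,0,0],
    [0,0,-2,0,0,0],
    [0,0,-2,0,0,0],
    [0,0,-2,0,0,0],
    [0,0,0,0,0,0],
    [0,0,0,0,0,0],
  ],
  hand=-1,
)

```text
t: 17.55
eef_pos: [523.2, 303.2, 286.8]
eef_rot: [[-0.059, 0.965, -0.257], [0.998, 0.057, -0.014], [0.001, -0.257, -0.966]]
force: [-0.5, 0.4, 0.3]
width: 85.8
finger_force: 0.0
```

```bash
python3 - <<'E'
from st import *
tiledep("side"); tiledep("top"); print(manip.get_obs()["eef_pos"])
E
```

```text
side 0.96 n [-0.962 -0.059  0.265] lean 15.4 yaw 3.5 y rng [-92.3  94.8] plane x at z0: -4.2 z rng [ 38. 215.] 1189
top 0.91 n [-0.961 -0.059  0.272] lean 15.8 yaw 3.5 y rng [-91.  57.] plane x at z0: -12.0 z rng [ 36. 216.] 1489
[522.02287337 302.85815726 285.43117701]
```

Request:
play_rows(
  rows=[
    [0,0,-1.5,0,0,0],
    [0,0,-1.5,0,0,0],
    [0,0,0,-0.087,0,0],
    [0,0,0,-0.087,0,0],
    [0,0,0,-0.087,0,0],
    [-1.99,-0.638,0,0,0,0],
    [-1.99,-0.638,0,0,0,0],
    [-1.99,-0.638,0,0,0,0],
    [-1.99,-0.638,0,0,0,0],
    [-1.99,-0.638,0,0,0,0],
    [-1.99,-0.638,0,0,0,0],
    [-1.99,-0.638,0,0,0,0],
    [-1.99,-0.638,0,0,0,0],
    [-1.99,-0.638,0,0,0,0],
    [-1.99,-0.638,0,0,0,0],
    [-1.99,-0.638,0,0,0,0],
    [-1.99,-0.638,0,0,0,0],
    [0,0,0,0,0,0],
    [0,0,0,0,0,0],
  ],
)

```text
t: 19.33
eef_pos: [467.4, 60.0, 315.0]
eef_rot: [[-0.057, 0.998, -0.002], [0.998, 0.057, 0.001], [0.001, -0.002, -1.0]]
force: [0.7, 0.6, -0.6]
width: 85.5
finger_force: 0.0
```

Request:
play_rows(
  rows=[
    [0,0,2.4,0,0,0],
    [0,0,2.4,0,0,0],
    [0,0,2.4,0,0,0],
    [0,0,2.4,0,0,0],
    [0,0,2.4,0,0,0],
    [0,0,2.4,0,0,0],
    [0,0,2.4,0,0,0],
    [0,0,2.4,0,0,0],
    [0,0,2.4,0,0,0],
    [0,0,2.4,0,0,0],
    [0,0,2.3,0,0,0],
    [0,0,0,0,0,0],
  ],
)

```text
t: 20.33
eef_pos: [464.6, 61.6, 48.6]
eef_rot: [[-0.06, 0.998, -0.008], [0.998, 0.06, 0.001], [0.001, -0.007, -1.0]]
force: [-2.1, 0.1, -0.2]
width: 85.6
finger_force: 0.0
```

Request:
play_rows(
  rows=[
    [0,0,0,0,0,0],
    [0,0,0,0,0,0],
    [0,0,0,0,0,0],
    [0,0,0,0,0,0],
    [0,0,0,0,0,0],
    [0,0,0,0,0,0],
    [0,0,0,0,0,0],
    [0,0,0,0,0,0],
    [0,0,0,0,0,0],
    [0,0,0,0,0,0],
  ],
  hand=1,
)

```text
t: 21.17
eef_pos: [468.2, 60.6, 53.1]
eef_rot: [[-0.059, 0.998, 0.0], [0.998, 0.059, 0.0], [0.0, 0.0, -1.0]]
force: [-1.9, 0.1, 7.9]
width: 12.8
finger_force: 59.8
```

Request:
play_rows(
  rows=[
    [0.6,0,0,0,0,0],
    [0.6,0,0,0,0,0],
    [0.6,0,0,0,0,0],
    [0.6,0,0,0,0,0],
    [0.6,0,0,0,0,0],
    [0.6,0,0,0,0,0],
    [0.6,0,0,0,0,0],
    [0.5,0,0,0,0,0],
    [0,0,0,0,0,0],
  ],
)

```text
t: 21.92
eef_pos: [465.3, 108.3, 53.1]
eef_rot: [[-0.06, 0.998, 0.0], [0.998, 0.06, 0.001], [0.001, 0.0, -1.0]]
force: [-1.9, 0.9, 7.0]
width: 12.5
finger_force: 59.6
```

Request:
play_rows(
  rows=[
    [0.15,0,0,0,0,0],
    [0.15,0,0,0,0,0],
    [0.15,0,0,0,0,0],
    [0.15,0,0,0,0,0],
    [0.15,0,0,0,0,0],
    [0,0,0,0,0,0],
    [0,0,0,0,0,0],
  ],
)

```text
t: 22.5
eef_pos: [464.9, 114.7, 53.1]
eef_rot: [[-0.059, 0.998, 0.0], [0.998, 0.059, -0.001], [-0.001, 0.0, -1.0]]
force: [-2.2, -2.5, 7.9]
width: 12.5
finger_force: 59.7
```

Request:
play_rows(
  rows=[
    [0.1,0,0,0,0,0],
    [0.1,0,0,0,0,0],
    [0.1,0,0,0,0,0],
    [0,0,0,0,0,0],
    [0,0,0,0,0,0],
  ],
)

```text
t: 22.92
eef_pos: [464.7, 117.5, 53.1]
eef_rot: [[-0.059, 0.998, 0.0], [0.998, 0.059, -0.001], [-0.001, -0.0, -1.0]]
force: [-1.6, -3.4, 7.4]
width: 12.7
finger_force: 59.7
```

Contact with tile; keep pushing to the hard stop.

Request:
play_rows(
  rows=[
    [0.1,0,0,0,0,0],
    [0.1,0,0,0,0,0],
    [0,0,0,0,0,0],
    [0,0,0,0,0,0],
  ],
)

```text
t: 23.25
eef_pos: [464.6, 119.5, 53.1]
eef_rot: [[-0.059, 0.998, 0.0], [0.998, 0.059, -0.001], [-0.001, -0.0, -1.0]]
force: [-1.5, -3.4, 8.3]
width: 12.7
finger_force: 59.7
```

Request:
play_rows(
  rows=[
    [0.1,0,0,0,0,0],
    [0.1,0,0,0,0,0],
    [0,0,0,0,0,0],
    [0,0,0,0,0,0],
  ],
)

```text
t: 23.58
eef_pos: [464.5, 121.5, 53.1]
eef_rot: [[-0.059, 0.998, 0.0], [0.998, 0.059, -0.001], [-0.001, -0.0, -1.0]]
force: [-2.4, -3.9, 7.3]
width: 12.6
finger_force: 59.7
```

Request:
play_rows(
  rows=[
    [0.1,0,0,0,0,0],
    [0.1,0,0,0,0,0],
    [0,0,0,0,0,0],
    [0,0,0,0,0,0],
  ],
)

```text
t: 23.92
eef_pos: [464.4, 121.6, 53.1]
eef_rot: [[-0.058, 0.998, 0.0], [0.998, 0.058, -0.005], [-0.005, -0.0, -1.0]]
force: [-1.4, -14.5, 9.1]
width: 12.5
finger_force: 59.9
```

Request:
play_rows(
  rows=[
    [0,0,0,0,0,0],
    [0,0,0,0,0,0],
    [0,0,0,0,0,0],
    [0,0,0,0,0,0],
    [0,0,0,0,0,0],
    [0,0,0,0,0,0],
    [0,0,-2,0,0,0],
    [0,0,-2.5,0,0,0],
    [0,0,-2.5,0,0,0],
    [0,0,-2.5,0,0,0],
    [0,0,-2.5,0,0,0],
    [0,0,-2.5,0,0,0],
    [0,0,-2.5,0,0,0],
    [0,0,-2.5,0,0,0],
    [0,0,0,0,0,0],
    [0,0,0,0,0,0],
  ],
  hand=-1,
)

```text
t: 25.25
eef_pos: [465.0, 124.1, 248.3]
eef_rot: [[-0.059, 0.998, 0.002], [0.998, 0.059, 0.001], [0.001, 0.002, -1.0]]
force: [-0.4, -0.2, 0.2]
width: 85.0
finger_force: 0.0
```

```bash
cat > tt.py <<'E'
from st import *
def tests(n="side"):
    im,d=vision.get_image(n); w=cloud(n,d)
    for k in "test_plum test_teal test_terracotta".split():
        for r in vision.cut_out(n,k)[:2]:
            t=w[r["region"]]; t=t[~np.isnan(t[:,0])]
            if len(t)<30 or r["score"]<.4: continue
            m=np.median(t,0); t=t[(np.abs(t-m)[:,0]<25)&(np.abs(t-m)[:,1]<40)&(t[:,2]>45)]
            if len(t)<30: continue
            c,v=pca(t); nn=v[2]*np.sign(v[2][0]); top=t[t[:,2]>m[2]+25]
            print(n,k,round(r["score"],2),"c",c.round(1),"n",nn.round(3),"yaw",np.arctan2(nn[1],nn[0]).round(3),"lean",np.degrees(np.arcsin(nn[2])).round(1),"y",np.percentile(t[:,1],[2,98]).round(1),"ztop",np.percentile(t[:,2],98).round(1),"topc",top.mean(0).round(1) if len(top) else None)
    return im,d
E
python3 - <<'E'
from tt import *
tiledep("side")
im,d=tests("side"); cv2.imwrite("pics/s4.png",cv2.resize(im[130:280,130:480,::-1],None,fx=2,fy=2))
im,d=vision.get_image("top"); cv2.imwrite("pics/t4.png",im[...,::-1])
w=cloud("top",d).reshape(-1,3); x,y,z=w.T
rect(w[(z>30)&(z<42)&(x>380)&(x<540)&(y>-420)&(y<-20)],"carrier")
# peg balls, subpixel in top
hsv=cv2.cvtColor(im,cv2.COLOR_RGB2HSV); W=w.reshape(400,640,3)
for n_,yy in zip("tc oc te pl co".split(),(124,62,0,-62,-124)):
    p=np.array(px("top",P(R,-45,yy,148))); ys,xs=np.mgrid[0:400,0:640]
    m=(np.hypot(xs-p[0],ys-p[1])<6)&(hsv[...,1]>130)
    nearest=W[int(round(p[1]))-2:int(round(p[1]))+3,int(round(p[0]))-2:int(round(p[0]))+3]
    print(n_,p.round(1),xs[m].mean().round(1),ys[m].mean().round(1),m.sum(),np.nanmax(nearest[...,2]).round(1))
E
```

```text
side 0.74 n [-0.683  0.726 -0.087] lean -5.0 yaw -46.8 y rng [-71.8 -48.9] plane x at z0: 301.4 z rng [  9. 139.] 449
side test_plum 0.68 c [ 455.1 -218.6   94.2] n [ 0.997 -0.077  0.022] yaw -0.077 lean 1.3 y [-242.6 -194.4] ztop 131.7 topc [ 454.4 -218.4  123.3]
side test_teal 0.72 c [ 451.  -278.2   94.7] n [ 0.997 -0.072  0.02 ] yaw -0.072 lean 1.1 y [-302.9 -256.2] ztop 131.6 topc [ 450.1 -280.2  124.8]
side test_terracotta 0.56 c [ 446.8 -340.5   92.3] n [ 0.997 -0.07   0.023] yaw -0.07 lean 1.3 y [-364.  -317.9] ztop 131.4 topc [ 446.  -342.3  123.9]
carrier [ 452.7 -218.6  320.4   74.2] long axis deg from +y -4.02 2629
tc [379.6 187.7] 380.6 187.0 30 155.8
oc [404.  191.9] 404.2 191.7 43 157.0
te [428.3 196.1] 428.6 195.3 20 155.6
pl [452.7 200.3] 453.0 198.8 10 156.8
co [477.1 204.5] 477.0 203.6 20 157.4
```

View pics/s4.png

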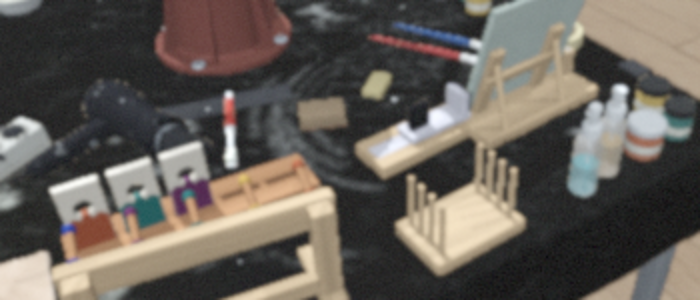

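Request:
play_rows(
  rows=[
    [0,0,0,0,0,0.066],
    [0,0,0,0,0,0.066],
    [-2.854,0.09,0,0,0,0],
    [-2.854,0.09,0,0,0,0],
    [-2.854,0.09,0,0,0,0],
    [-2.854,0.09,0,0,0,0],
    [-2.854,0.09,0,0,0,0],
    [-2.854,0.09,0,0,0,0],
    [-2.854,0.09,0,0,0,0],
    [-2.854,0.09,0,0,0,0],
    [-2.854,0.09,0,0,0,0],
    [-2.854,0.09,0,0,0,0],
    [-2.854,0.09,0,0,0,0],
    [-2.854,0.09,0,0,0,0],
    [0,0,0,0,0,0],
    [0,0,0,0,0,0],
    [0,0,0,0,0,0],
  ],
)

```text
t: 27.02
eef_pos: [449.7, -218.0, 246.8]
eef_rot: [[0.073, 0.997, -0.002], [0.997, -0.073, 0.001], [0.001, -0.002, -1.0]]
force: [0.4, 0.9, -0.7]
width: 85.7
finger_force: 0.0
```

Request:
play_rows(
  rows=[
    [0,0.1,2.2,0,0,0],
    [0,0,2.2,0,0,0],
    [0,0,2.2,0,0,0],
    [0,0,2.2,0,0,0],
    [0,0,2.2,0,0,0],
    [0,0,2.4,0,0,0],
    [0,0,0,0,0,0],
    [0,0,0,0,0,0],
  ],
)

```text
t: 27.68
eef_pos: [450.2, -216.9, 112.8]
eef_rot: [[0.072, 0.997, -0.003], [0.997, -0.072, 0.002], [0.002, -0.003, -1.0]]
force: [-0.9, 0.1, 1.0]
width: 85.2
finger_force: 0.0
```

Request:
play_rows(
  rows=[
    [0,0,0,0,0,0],
    [0,0,0,0,0,0],
    [0,0,0,0,0,0],
    [0,0,0,0,0,0],
    [0,0,0,0,0,0],
    [0,0,0,0,0,0],
    [0,0,0,0,0,0],
    [0,0,0,0,0,0],
    [0,0,0,0,0,0],
    [0,0,0,0,0,0],
  ],
  hand=1,
)

```text
t: 28.52
eef_pos: [451.3, -218.7, 113.7]
eef_rot: [[0.073, 0.997, 0.0], [0.997, -0.073, -0.0], [-0.0, 0.0, -1.0]]
force: [-0.3, 0.4, 5.9]
width: 7.2
finger_force: 59.9
```

Request:
play_rows(
  rows=[
    [0,0,-1,0,0,0],
    [0,0,-2,0,0,0],
    [0,0,-2,0,0,0],
    [0,0,-2,0,0,0],
    [0,0,-2,0,0,0],
    [0,0,-2,0,0,0],
    [0,0,-2,0,0,0],
    [0,0,-2,0,0,0],
    [0,0,0,0,0,0.07],
    [-1.39,1.79,0,0,0,0],
    [-1.39,1.79,0,0,0,0],
    [-1.39,1.79,0,0,0,0],
    [-1.39,1.79,0,0,0,0],
    [-1.39,1.79,0,0,0,0],
    [0,0,0,0,0,0],
    [0,0,0,0,0,0],
    [0,0,0,0,0,0],
  ],
)

```text
t: 29.93
eef_pos: [529.0, -299.4, 263.0]
eef_rot: [[0.143, 0.99, -0.002], [0.99, -0.143, 0.001], [0.001, -0.002, -1.0]]
force: [-0.0, 0.4, -0.7]
width: 7.6
finger_force: 59.1
```

```bash
cat > hg.py <<'E'
from tt import *
def held(name,hz=18.7):
    # pose of held tile in rail frame, by arm and by both cameras
    o=manip.get_obs(); p=o["eef_pos"]; q=p-R[0]; print("tcp rail",np.round([q@R[1],q@R[2],p[2]],1),"hole z~",round(p[2]-hz,1),"yaw",np.arctan2(o["eef_rot"][1,1],o["eef_rot"][0,1]).round(3),"F",o["force"].round(1),"w",round(o["width"],1))
    for n in("side","top"):
        im,d=vision.get_image(n); w=cloud(n,d)
        k=w.reshape(-1,3); e=k-p; a=e@R[1]; b=e@R[2]; z=e[:,2]
        s=(abs(a)<14)&(abs(b)<34)&(z>-95)&(z<-5)
        t=k[s]
        if len(t)<30: print(n,"few",len(t)); continue
        c,v=pca(t); nn=v[2]*np.sign(v[2]@R[1]); bb=np.percentile(b[s],[2,98]); 
        print(n,"x off",a[s].mean().round(1),"y rng",bb.round(1),"mid",bb.mean().round(1),"n",nn.round(3),"yaw",np.arctan2(nn[1],nn[0]).round(3),"z rng",np.percentile(z[s],[1,99]).round(1),len(t))
        cv2.imwrite(f"pics/{n}_{name}.png",im[...,::-1])
E
python3 - <<'E'
from hg import *
held("plum1")
E
```

```text
tcp rail [-67.2 -61.3 263. ] hole z~ 244.3 yaw -0.143 F [-0.   0.4 -0.7] w 7.6
side x off 3.4 y rng [-23.4  24.9] mid 0.7 n [ 0.99  -0.143  0.007] yaw -0.143 z rng [-93.9  -5.8] 887
top x off -2.7 y rng [-19.4  26.5] mid 3.5 n [ 0.968 -0.251 -0.001] yaw -0.254 z rng [-93.5  -6.1] 125
```

Request:
play_rows(
  rows=[
    [-0.1,0,1.9,0,0,0],
    [0,0,1.9,0,0,0],
    [0,0,1.9,0,0,0],
    [0,0,1.9,0,0,0],
    [0,0,1.9,0,0,0],
    [0,0,0,0,0,0],
    [0,0,0,0,0,0],
    [0,0,0,0,0,0],
  ],
)

```text
t: 30.7
eef_pos: [529.7, -301.0, 169.5]
eef_rot: [[0.142, 0.99, 0.0], [0.99, -0.142, -0.0], [-0.0, 0.0, -1.0]]
force: [-0.4, 0.7, 0.1]
width: 7.3
finger_force: 59.0
```

```bash
python3 - <<'E'
from hg import *
held("plum2")
o=manip.get_obs(); p=o["eef_pos"]
im=cv2.imread("pics/side_plum2.png"); u,v=map(int,px("side",p-[0,0,20])); 
c=cv2.resize(im[v-40:v+40,u-50:u+50],None,fx=7,fy=7,interpolation=cv2.INTER_CUBIC)
for q in (p+R[1]*4.5-[0,0,18.7],P(R,-45,-62,148),P(R,0,-62,138)):
    a=(np.array(px("side",q))-[u-50,v-40]+.5)*7; cv2.circle(c,(int(a[0]),int(a[1])),4,(0,0,255),1)
cv2.imwrite("pics/p2.png",c)
E
```

```text
tcp rail [-66.2 -62.8 169.5] hole z~ 150.8 yaw -0.143 F [-0.4  0.7  0.1] w 7.3
side x off 3.4 y rng [-23.7  25. ] mid 0.7 n [ 0.991 -0.135  0.018] yaw -0.135 z rng [-78.9  -5.8] 504
top x off -2.2 y rng [-13.   26.2] mid 6.6 n [ 0.962 -0.272  0.006] yaw -0.275 z rng [-93.5  -8.6] 88
```

View pics/p2.png

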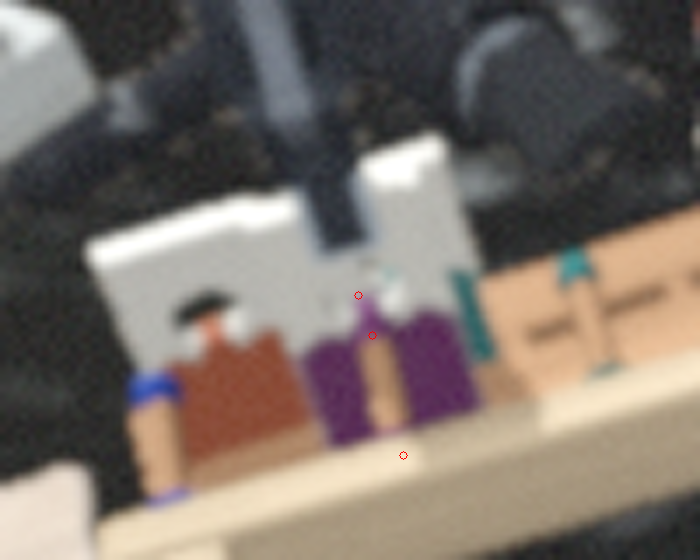

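```bash
cat >> hg.py <<'E'
def look(name,yy,n="side"):
    im,d=vision.get_image(n); w=cloud(n,d); o=manip.get_obs(); p=o["eef_pos"]
    q=w-R[0]; a=q@R[1]; b=q@R[2]; z=w[...,2]
    ta=(p-R[0])@R[1]; tb=(p-R[0])@R[2]
    # map pixels onto tile back plane (rail x = ta+4.5) and draw a rectified picture, 4 px/mm: y left->right reversed
    f,cx,cy,T=cal(n); B,Z=np.meshgrid(np.arange(tb-45,tb+45,.15),np.arange(p[2]+35,p[2]-90,-.15))
    out=[]
    for pl in (ta+4.5,-45.):
        X=R[0]+pl*R[1]+B[...,None]*R[2]+Z[...,None]*np.array([0,0,1]); c=X@T[:3,:3].T+T[:3,3]
        m=np.stack([f*c[...,0]/c[...,2]+cx,f*c[...,1]/c[...,2]+cy],-1).astype(np.float32)
        g=cv2.remap(im,m,None,cv2.INTER_CUBIC)[...,::-1].copy()
        for mm in range(-40,45,10):
            i=int((mm+45)/.15); cv2.line(g,(i,0),(i,6),(0,255,255),1)
        cv2.line(g,(int((yy-tb+45)/.15),0),(int((yy-tb+45)/.15),20),(0,0,255),2)
        for zz in range(60,210,10):
            j=int((p[2]+35-zz)/.15); cv2.line(g,(0,j),(6 if zz%50 else 14,j),(0,255,255),1)
        out.append(g)
    g=cv2.resize(np.hstack(out)[:,:],None,fx=.66,fy=.66); cv2.imwrite(f"pics/{name}.png",g); print(g.shape,"tb",tb)
    return w,a,b,z
E
python3 - <<'E'
from hg import *
w,a,b,z=look("p3",-62)
im,d=vision.get_image("side")
for nm,yy in zip("tc oc te pl co".split(),(124,62,0,-62,-124)):
    m=(abs(b-yy)<9)&(a<-25)&(a>-58)&(z>140)&(z<165)
    m2=(abs(b-yy)<9)&(a<-5)&(a>-25)&(z>135)&(z<160)
    print(nm,np.median(b[m]).round(1),np.median(a[m]).round(1),m.sum(),"peg",np.median(b[m2]).round(1),np.percentile(z[m2],90).round(1) if m2.any() else 0)
k=(a>-2)&(a<20)&(z>120)&(z<150)&(abs(b)<170); print("rail b ends",np.percentile(b[k],[1,99]),"top z",np.percentile(z[k],95))
E
```

```text
(550, 792, 3) tb -63.109750324400096
tc 122.6 -38.8 40 peg 122.5 148.9
oc 61.1 -38.4 42 peg 60.9 149.0
te -0.2 -38.6 49 peg -0.6 147.6
pl -61.7 -39.1 52 peg -62.2 148.3
co -123.6 -39.9 57 peg -123.7 147.2
rail b ends [-142.54704594  138.3943952 ] top z 147.89218112322786
```

View pics/p3.png

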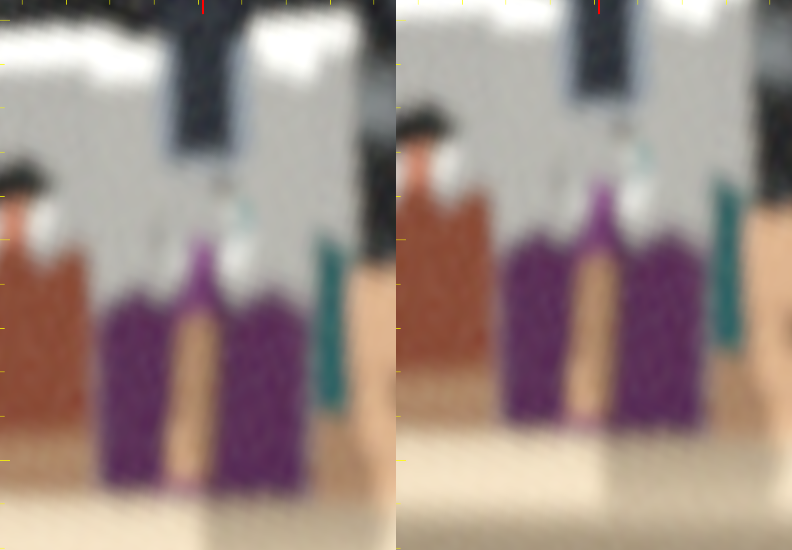

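Request:
play_rows(
  rows=[
    [0,0.6,0,0,0,0],
    [0,0.6,0,0,0,0],
    [0,0.6,0,0,0,0],
    [0,0.6,0,0,0,0],
    [0,0.6,0,0,0,0],
    [0,0,0,0,0,0],
  ],
)

```text
t: 31.4
eef_pos: [560.4, -305.4, 167.8]
eef_rot: [[0.142, 0.99, -0.001], [0.99, -0.142, 0.0], [0.0, -0.001, -1.0]]
force: [0.6, 0.4, -1.4]
width: 7.4
finger_force: 59.1
```

Request:
play_rows(
  rows=[
    [0,0.5,0,0,0,0],
    [0,0.5,0.1,0,0,0],
    [0,0.5,0.2,0,0,0],
    [0,0.5,0.2,0,0,0],
    [0,0,0.2,0,0,0],
    [0,0,0.2,0,0,0],
    [0,0,0,0,0,0],
    [0,0,0,0,0,0],
  ],
)

```text
t: 32.07
eef_pos: [578.6, -308.0, 158.8]
eef_rot: [[0.143, 0.99, -0.002], [0.99, -0.143, 0.001], [0.0, -0.002, -1.0]]
force: [-0.7, -0.8, -0.5]
width: 7.4
finger_force: 59.1
```

Request:
play_rows(
  rows=[
    [0,0,0.1,0,0,0],
    [0,0,0.1,0,0,0],
    [0,0,0,0,0,0],
    [0,0,0,0,0,0],
  ],
)

```text
t: 32.4
eef_pos: [578.8, -308.1, 157.0]
eef_rot: [[0.143, 0.99, -0.001], [0.99, -0.143, 0.0], [0.0, -0.001, -1.0]]
force: [-0.2, -0.7, -0.5]
width: 7.3
finger_force: 59.1
```

Request:
play_rows(
  rows=[
    [0,0,0,0,0,0],
    [0,0,0,0,0,0],
    [0,0,0,0,0,0],
    [0,0,0,0,0,0],
    [0,0,0,0,0,0],
    [0,0,0,0,0,0],
  ],
  hand=0.4,
)

```text
t: 32.9
eef_pos: [578.9, -308.1, 157.1]
eef_rot: [[0.143, 0.99, -0.001], [0.99, -0.143, 0.0], [0.0, -0.001, -1.0]]
force: [0.0, -0.2, 1.2]
width: 25.8
finger_force: 0.0
```

Request:
play_rows(
  rows=[
    [0,0,-0.5,0,0,0],
    [0,0,-1,0,0,0],
    [0,0,-1.5,0,0,0],
    [0,0,-2,0,0,0],
    [0,0,-2,0,0,0],
    [0,0,-2,0,0,0],
    [0,-2,0,0,0,0],
    [0,-2,0,0,0,0],
    [0,-2,0,0,0,0],
    [0,-2,0,0,0,0],
    [0,0,0,0,0,0],
    [0,0,0,0,0,0],
  ],
)

```text
t: 33.9
eef_pos: [499.6, -296.9, 248.6]
eef_rot: [[0.143, 0.99, 0.0], [0.99, -0.143, -0.001], [-0.001, 0.0, -1.0]]
force: [0.4, -0.8, -0.2]
width: 26.0
finger_force: 0.0
```

```bash
python3 - <<'E'
from hg import *
im,d=tests("side")
p=np.array(px("side",P(R,-20,-62,140))).astype(int)
cv2.imwrite("pics/s5.png",cv2.resize(im[p[1]-60:p[1]+60,p[0]-60:p[0]+90,::-1],None,fx=5,fy=5,interpolation=cv2.INTER_CUBIC))
w=cloud("side",d); q=w-R[0]; a=q@R[1]; b=q@R[2]; z=w[...,2]
m=(a<-8)&(a>-40)&(abs(b+62)<30)&(z>155)&(z<180); print("hang",a[m].mean(),np.percentile(b[m],[2,98]),z[m].max(),m.sum())
print(manip.get_obs()["eef_pos"])
im,d=vision.get_image("top");w=cloud("top",d).reshape(-1,3); x,y,z=w.T
rect(w[(z>30)&(z<42)&(x>380)&(x<540)&(y>-420)&(y<-20)],"carrier")
E
```

```text
side test_plum 0.96 c [ 579.6 -308.2  132. ] n [ 0.987 -0.134 -0.089] yaw -0.135 lean -5.1 y [-331.3 -284.1] ztop 171.7 topc None
side test_teal 0.61 c [ 450.9 -278.   100.4] n [ 0.998 -0.062  0.027] yaw -0.062 lean 1.6 y [-303.4 -255.9] ztop 131.1 topc [ 449.  -279.5  129.4]
side test_terracotta 0.73 c [ 446.7 -341.5   94.9] n [ 0.998 -0.065  0.017] yaw -0.065 lean 0.9 y [-364.3 -318.6] ztop 131.3 topc [ 446.1 -341.5  125.2]
side test_terracotta 0.73 c [490.9 227.2  88.7] n [ 0.93  -0.279 -0.24 ] yaw -0.291 lean -13.9 y [193.1 263.9] ztop 140.2 topc [491.6 227.8  90.5]
hang -13.377715974196155 [-86.02865442 -38.22701297] 173.13481411785844 218
[ 500.56495036 -296.92100373  247.27196724]
carrier [ 452.6 -218.   319.4   74. ] long axis deg from +y -3.99 2635
```

View pics/s5.png

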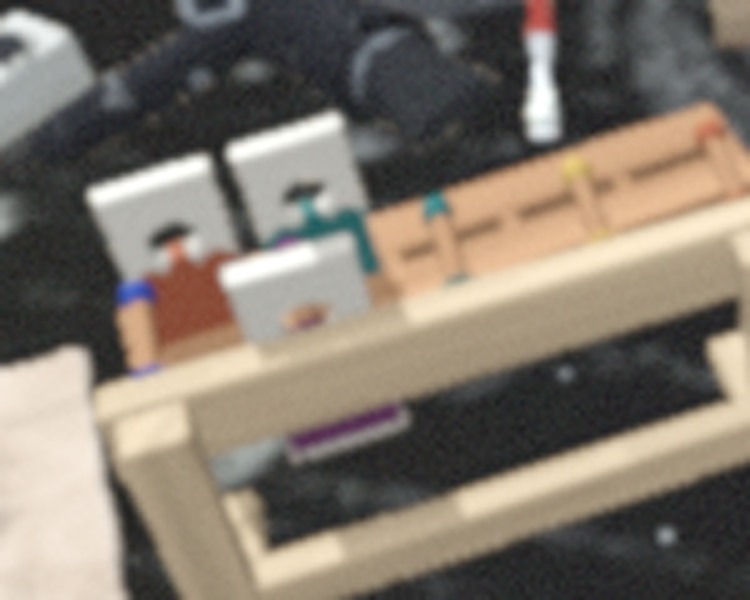

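Request:
play_rows(
  rows=[
    [0,0,0,0,0,-0.07],
    [0.44,-1.83,0,0,0,0],
    [0.44,-1.84,0,0,0,0],
    [0.45,-1.84,0,0,0,0],
    [0,0,0,0,0,0],
    [0,0,0,0,0,0],
    [0,0,2,0,0,0],
    [0,0,2.2,0,0,0],
    [0,0,2.2,0,0,0],
    [0,0,2.2,0,0,0],
    [0,0,2.2,0,0,0],
    [0,0,2.2,0,0,0],
    [0,0,0.4,0,0,0],
    [0,0,0,0,0,0],
    [0,0,0,0,0,0],
  ],
  hand=-1,
)

```text
t: 35.4
eef_pos: [446.5, -279.8, 113.8]
eef_rot: [[0.073, 0.997, -0.001], [0.997, -0.073, 0.0], [0.0, -0.001, -1.0]]
force: [-0.7, -0.2, 0.2]
width: 85.3
finger_force: 0.0
```

Request:
play_rows(
  rows=[
    [0,0,0,0,0,0],
    [0,0,0,0,0,0],
    [0,0,0,0,0,0],
    [0,0,0,0,0,0],
    [0,0,0,0,0,0],
    [0,0,0,0,0,0],
    [0,0,0,0,0,0],
    [0,0,0,0,0,0],
    [0,0,0,0,0,0],
    [0,0,0,0,0,0],
  ],
  hand=1,
)

```text
t: 36.23
eef_pos: [446.1, -279.6, 113.5]
eef_rot: [[0.073, 0.997, -0.0], [0.997, -0.073, 0.0], [0.0, -0.0, -1.0]]
force: [1.9, -0.2, 5.3]
width: 7.1
finger_force: 59.9
```

Request:
play_rows(
  rows=[
    [0,0,-1,0,0,0],
    [0,0,-2,0,0,0],
    [0,0,-2,0,0,0],
    [0,0,-2,0,0,0],
    [0,0,-2,0,0,0],
    [0,0,-2,0,0,0],
    [0,0,-2,0,0,0],
    [0,0,-2,0,0,0],
    [0,0,0,0,0,0.07],
    [1.07,1.72,0,0,0,0],
    [1.07,1.72,0,0,0,0],
    [1.07,1.72,0,0,0,0],
    [1.07,1.72,0,0,0,0],
    [1.07,1.72,0,0,0,0],
    [0,0,0,0,0,0],
    [0,0,0,0,0,0],
    [0,0,0,0,0,0],
  ],
)

```text
t: 37.65
eef_pos: [537.7, -238.7, 263.0]
eef_rot: [[0.142, 0.99, -0.002], [0.99, -0.142, 0.001], [0.0, -0.003, -1.0]]
force: [0.4, -0.4, -0.7]
width: 7.5
finger_force: 59.1
```

```bash
python3 - <<'E'
from hg import *
held("teal1")
E
```

```text
tcp rail [-67.1   0.  263. ] hole z~ 244.3 yaw -0.143 F [ 0.4 -0.4 -0.7] w 7.5
side x off 3.7 y rng [-24.5  23.8] mid -0.4 n [ 0.989 -0.15   0.013] yaw -0.15 z rng [-94.2  -5.7] 824
top x off -2.8 y rng [-14.1  25. ] mid 5.4 n [ 0.965 -0.262  0.008] yaw -0.265 z rng [-94.   -6.1] 104
```

Request:
play_rows(
  rows=[
    [0,0,1.9,0,0,0],
    [0,0,1.9,0,0,0],
    [0,0,1.9,0,0,0],
    [0,0,1.9,0,0,0],
    [0,0,1.9,0,0,0],
    [0,0,0,0,0,0],
    [0,0,0,0,0,0],
    [0,0,0,0,0,0],
    [0,0.6,0,0,0,0],
    [0,0.6,0,0,0,0],
    [0,0.6,0,0,0,0],
    [0,0.6,0,0,0,0],
    [0,0.6,0,0,0,0],
    [0,0,0,0,0,0],
  ],
)

```text
t: 38.92
eef_pos: [569.5, -243.2, 168.0]
eef_rot: [[0.142, 0.99, -0.0], [0.99, -0.142, 0.0], [0.0, -0.0, -1.0]]
force: [-0.3, 0.7, -1.5]
width: 7.1
finger_force: 59.1
```

Request:
play_rows(
  rows=[
    [0,0.5,0,0,0,0],
    [0,0.5,0.1,0,0,0],
    [0,0.5,0.2,0,0,0],
    [0,0.5,0.2,0,0,0],
    [0,0,0.2,0,0,0],
    [0,0,0.2,0,0,0],
    [0,0,0.2,0,0,0],
    [0,0,0,0,0,0],
    [0,0,0,0,0,0],
  ],
)

```text
t: 39.67
eef_pos: [587.7, -245.8, 156.9]
eef_rot: [[0.143, 0.99, -0.001], [0.99, -0.143, 0.001], [0.0, -0.001, -1.0]]
force: [-0.6, -0.5, -0.4]
width: 7.4
finger_force: 59.1
```

Request:
play_rows(
  rows=[
    [0,0,0,0,0,0],
    [0,0,0,0,0,0],
    [0,0,0,0,0,0],
    [0,0,0,0,0,0],
    [0,0,0,0,0,0],
    [0,0,0,0,0,0],
  ],
  hand=0.4,
)

```text
t: 40.17
eef_pos: [588.0, -245.9, 157.1]
eef_rot: [[0.143, 0.99, -0.001], [0.99, -0.143, 0.0], [0.0, -0.001, -1.0]]
force: [0.1, -0.2, -0.5]
width: 25.5
finger_force: 0.0
```

Request:
play_rows(
  rows=[
    [0,0,-0.5,0,0,0],
    [0,0,-1,0,0,0],
    [0,0,-1.5,0,0,0],
    [0,0,-2,0,0,0],
    [0,0,-2,0,0,0],
    [0,0,-2,0,0,0],
    [0,-2,0,0,0,0],
    [0,-2,0,0,0,0],
    [0,-2,0,0,0,0],
    [0,-2,0,0,0,0],
    [0,0,0,0,0,0],
    [0,0,0,0,0,0],
  ],
)

```text
t: 41.17
eef_pos: [508.7, -234.6, 248.5]
eef_rot: [[0.143, 0.99, 0.0], [0.99, -0.143, -0.0], [-0.0, 0.0, -1.0]]
force: [0.2, 0.1, 0.4]
width: 25.5
finger_force: 0.0
```

```bash
python3 - <<'E'
from hg import *
im,d=tests("side")
w=cloud("side",d); q=w-R[0]; a=q@R[1]; b=q@R[2]; z=w[...,2]
for y0 in(-62,0):
    m=(a<-3)&(a>-45)&(abs(b-y0)<30)&(z>158)&(z<185); print("hang",a[m].mean(),np.percentile(b[m],[2,98]),z[m].max(),m.sum())
print(manip.get_obs()["eef_pos"])
E
```

```text
side test_plum 0.57 c [ 579.8 -307.9  134.3] n [ 0.986 -0.143 -0.09 ] yaw -0.144 lean -5.2 y [-330.7 -284.9] ztop 171.6 topc None
side test_teal 0.93 c [ 588.5 -246.4  133.7] n [ 0.986 -0.14  -0.088] yaw -0.141 lean -5.1 y [-270.2 -222.7] ztop 172.0 topc None
side test_terracotta 0.59 c [ 424.7 -338.9   93.1] n [ 0.997 -0.059  0.046] yaw -0.06 lean 2.6 y [-362.5 -314.9] ztop 131.1 topc [ 423.4 -338.8  123.7]
hang -13.42824659147101 [-86.09963236 -38.32718868] 172.94607314264013 195
hang -13.540455035510629 [-24.04370278  23.8094186 ] 173.63840619699351 180
[ 509.66259952 -234.68146276  247.33414291]
```

Request:
play_rows(
  rows=[
    [0,0,0,0,0,-0.078],
    [-1.828,-1.39,0,0,0,0],
    [-1.828,-1.39,0,0,0,0],
    [-1.828,-1.39,0,0,0,0],
    [-1.828,-1.39,0,0,0,0],
    [-1.828,-1.39,0,0,0,0],
    [-1.828,-1.39,0,0,0,0],
    [0,0,0,0,0,0],
    [0,0,0,0,0,0],
    [0,0,2,0,0,0],
    [0,0,2.2,0,0,0],
    [0,0,2.2,0,0,0],
    [0,0,2.2,0,0,0],
    [0,0,2.2,0,0,0],
    [0,0,2.2,0,0,0],
    [0,0,0.4,0,0,0],
    [0,0,0,0,0,0],
    [0,0,0,0,0,0],
  ],
  hand=-1,
)

```text
t: 42.87
eef_pos: [419.2, -338.4, 113.9]
eef_rot: [[0.064, 0.998, -0.001], [0.998, -0.064, 0.0], [0.0, -0.001, -1.0]]
force: [0.4, -0.1, 0.5]
width: 85.1
finger_force: 0.0
```

Request:
play_rows(
  rows=[
    [0,0,0,0,0,0],
    [0,0,0,0,0,0],
    [0,0,0,0,0,0],
    [0,0,0,0,0,0],
    [0,0,0,0,0,0],
    [0,0,0,0,0,0],
    [0,0,0,0,0,0],
    [0,0,0,0,0,0],
    [0,0,0,0,0,0],
    [0,0,0,0,0,0],
  ],
  hand=1,
)

```text
t: 43.7
eef_pos: [419.0, -338.7, 113.5]
eef_rot: [[0.065, 0.998, 0.0], [0.998, -0.065, -0.0], [-0.0, 0.0, -1.0]]
force: [3.2, 0.3, 4.0]
width: 7.5
finger_force: 59.3
```

Request:
play_rows(
  rows=[
    [0,0,-1,0,0,0],
    [0,0,-2,0,0,0],
    [0,0,-2.4,0,0,0],
    [0,0,-2.4,0,0,0],
    [0,0,-2.4,0,0,0],
    [0,0,-2.4,0,0,0],
    [0,0,-2.4,0,0,0],
    [0,0,0,0,0,0.078],
    [2.4,1.045,0,0,0,0],
    [2.4,1.045,0,0,0,0],
    [2.4,1.045,0,0,0,0],
    [2.4,1.045,0,0,0,0],
    [2.4,1.045,0,0,0,0],
    [2.4,1.045,0,0,0,0],
    [2.4,1.045,0,0,0,0],
    [2.4,1.045,0,0,0,0],
    [2.4,1.045,0,0,0,0],
    [2.38,1.045,0,0,0,0],
    [0,0,0,0,0,0],
    [0,0,0,0,0,0],
  ],
)

```text
t: 45.37
eef_pos: [555.7, -115.2, 263.0]
eef_rot: [[0.14, 0.99, -0.003], [0.99, -0.14, 0.0], [-0.0, -0.003, -1.0]]
force: [-1.4, -0.7, -1.1]
width: 7.1
finger_force: 59.0
```

```bash
python3 - <<'E'
from hg import *
held("tc1")
E
```

```text
tcp rail [-67.  124.9 263. ] hole z~ 244.3 yaw -0.141 F [-1.4 -0.7 -1.1] w 7.1
side x off 4.2 y rng [-25.1  24. ] mid -0.6 n [ 0.988 -0.151  0.022] yaw -0.152 z rng [-94.1  -6.1] 739
top x off -1.3 y rng [15.1 24.2] mid 19.7 n [ 0.526 -0.85   0.022] yaw -1.017 z rng [-92.6  -8.8] 34
```

Request:
play_rows(
  rows=[
    [-0.12,0,1.9,0,0,0],
    [0,0,1.9,0,0,0],
    [0,0,1.9,0,0,0],
    [0,0,1.9,0,0,0],
    [0,0,1.9,0,0,0],
    [0,0,0,0,0,0],
    [0,0,0,0,0,0],
    [0,0,0,0,0,0],
    [0,0.6,0,0,0,0],
    [0,0.6,0,0,0,0],
    [0,0.6,0,0,0,0],
    [0,0.6,0,0,0,0],
    [0,0.6,0,0,0,0],
    [0,0,0,0,0,0],
  ],
)

```text
t: 46.63
eef_pos: [587.0, -121.7, 168.1]
eef_rot: [[0.142, 0.99, -0.0], [0.99, -0.142, 0.0], [0.0, -0.0, -1.0]]
force: [-0.7, 0.4, -0.9]
width: 7.8
finger_force: 59.1
```

Request:
play_rows(
  rows=[
    [0,0.5,0,0,0,0],
    [0,0.5,0.1,0,0,0],
    [0,0.5,0.2,0,0,0],
    [0,0.5,0.2,0,0,0],
    [0,0,0.2,0,0,0],
    [0,0,0.2,0,0,0],
    [0,0,0.2,0,0,0],
    [0,0,0,0,0,0],
    [0,0,0,0,0,0],
  ],
)

```text
t: 47.38
eef_pos: [605.1, -124.3, 156.9]
eef_rot: [[0.143, 0.99, -0.001], [0.99, -0.143, 0.001], [0.0, -0.001, -1.0]]
force: [-0.4, -0.6, -0.8]
width: 7.3
finger_force: 59.1
```

Request:
play_rows(
  rows=[
    [0,0,0,0,0,0],
    [0,0,0,0,0,0],
    [0,0,0,0,0,0],
    [0,0,0,0,0,0],
    [0,0,0,0,0,0],
    [0,0,0,0,0,0],
  ],
  hand=0.4,
)

```text
t: 47.88
eef_pos: [605.4, -124.3, 157.1]
eef_rot: [[0.142, 0.99, -0.001], [0.99, -0.142, 0.0], [0.0, -0.001, -1.0]]
force: [-0.3, -0.7, 0.4]
width: 25.6
finger_force: 0.0
```

Request:
play_rows(
  rows=[
    [0,0,-0.5,0,0,0],
    [0,0,-1,0,0,0],
    [0,0,-1.5,0,0,0],
    [0,0,-2,0,0,0],
    [0,0,-2,0,0,0],
    [0,0,-2,0,0,0],
    [0,0,-2,0,0,0],
    [0,-2,0,0,0,0],
    [0,-2,0,0,0,0],
    [0,-2,0,0,0,0],
    [0,-2,0,0,0,0],
    [0,-2,0,0,0,0],
    [0,-2,0,0,0,0],
    [0,0,0,0,0,0],
    [0,0,0,0,0,0],
  ],
)

```text
t: 49.13
eef_pos: [486.6, -107.3, 268.6]
eef_rot: [[0.143, 0.99, 0.001], [0.99, -0.143, -0.0], [-0.0, 0.001, -1.0]]
force: [0.8, -0.1, 0.5]
width: 25.4
finger_force: 0.0
```

```bash
python3 - <<'E'
from hg import *
im,d=tests("side")
w=cloud("side",d); q=w-R[0]; a=q@R[1]; b=q@R[2]; z=w[...,2]
for y0 in(-62,0,124):
    m=(a<-3)&(a>-45)&(abs(b-y0)<30)&(z>158)&(z<185); print("hang",a[m].mean(),np.percentile(b[m],[2,98]),z[m].max(),m.sum())
print(manip.get_obs()["eef_pos"])
it,_=vision.get_image("top")
cv2.imwrite("pics/end.png",np.vstack([cv2.resize(x,None,fx=1.7,fy=1.7)[:300,:720] for x in (im[100:280,110:500,::-1],it[120:300,130:520,::-1])]))
w=cloud("top",_); q=w-S[0]; a=q@S[1]; b=q@S[2]; z=w[...,2]
m=(z>70)&(z<80)&(abs(a+10)<14)&(b<-120)&(b>-260); print("fin b",np.percentile(b[m],[3,50,97]))
m=(z>60)&(z<210)&(abs(b)<150)&(a>-30)&(a<60); print("tile b",np.percentile(b[m],[1,99]))
E
```

```text
side test_plum 0.64 c [ 579.6 -307.6  132. ] n [ 0.986 -0.142 -0.091] yaw -0.143 lean -5.2 y [-331.3 -283.8] ztop 171.5 topc None
side test_teal 0.9 c [ 588.5 -246.8  133.9] n [ 0.987 -0.135 -0.092] yaw -0.136 lean -5.3 y [-270.1 -222.6] ztop 171.7 topc None
side test_teal 0.56 c [491.5 227.9  90.7] n [ 0.938 -0.262 -0.227] yaw -0.272 lean -13.1 y [193.  264.3] ztop 140.9 topc [491.9 228.2  91.5]
side test_terracotta 0.73 c [ 606.6 -126.5  143.9] n [ 0.986 -0.147 -0.08 ] yaw -0.148 lean -4.6 y [-149.1 -101.5] ztop 172.7 topc None
hang -13.402213122829522 [-86.02470496 -38.33188604] 173.32541987278853 192
hang -13.417131042843751 [-23.7545916   23.79495245] 172.58194941182236 181
hang -13.803397292725858 [ 97.96339214 146.77047387] 173.9208582450042 166
[ 487.45412832 -107.46533203  267.36847509]
fin b [-186.96174067 -168.49994606 -154.38516798]
tile b [-98.35696104 128.18385253]
```

View pics/end.png

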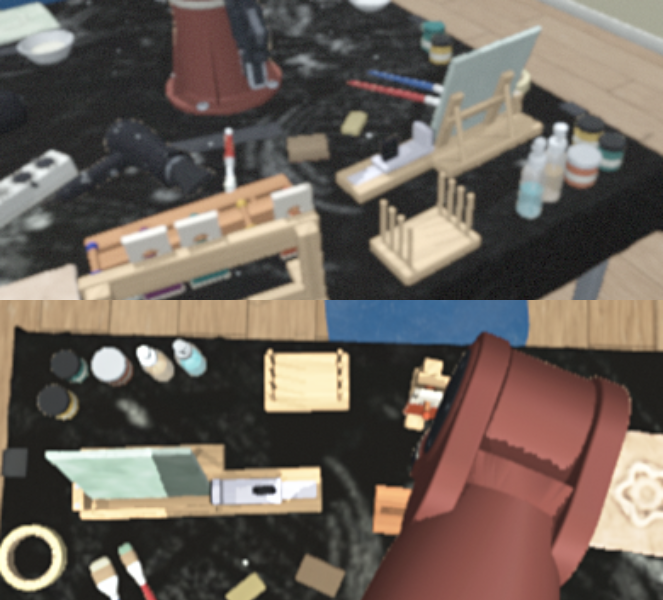

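All three test tiles hang on their own pegs (top row, about 145/240, 197/230 and 293/202 px). The tile leans with the stop against it (about 210/490 px). Handing in.

```bash
python3 -c "
from station import workorder
print(workorder.sign_off())"
```

```text
the job is handed in; nothing more can be done
None
```

The job is handed in (no verdict was returned): the green tile leans on the stand with the end stop pressed up to it, and the plum, teal and terracotta test tiles each hang on the peg of their own colour; the pots and bottles were left alone.

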